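Turn the hex coupling's red flat up and lay it in the cradle

ROBOT

A 6-joint arm with a two-finger parallel gripper is mounted at the origin on a cart in front of the work surface, level with it; the furniture and walls round the work are solid. World frame = base frame: x ahead of the robot, y to its left, z up, the work surface at z = 0. Lengths are in m, angles in rad, forces in N, time in s.
With the tool pointing down it reaches from about 0.35 to 0.85 m from the base axis. Payload 8.1 kg.
Tool frame: the origin (TCP) lies at the very end of the fingers, on their centre line; the grasp point (between the pads) lies 19 mm behind it; z points along the fingers, x is the direction in which the jaws open and shut, and the axes are right-handed (so a half turn about z gives the same grasp; the last joint's range is limited). The gripper opens to 93 mm and grips with 3 to 60 N. Pads are 15 mm wide; open, the fingers measure 128 mm over their backs; the gripper's body (75 mm by 188 mm) begins 65 mm behind the grasp point.
Start: joints at [1.193, 0.13, 1.488, -0, 1.523, -0.085], TCP at [0.173, 0.574, 0.219] pointing down, gripper open.
Joint ranges: [-2.96, 2.96], [-0.89, 2.26], [0.02, 2.5], [-1.34, 4.48], [0, 2.73], [-2.66, 2.66]. Speed limits (rad/s): [2.39, 2.39, 2.79, 3.14, 3.14, 3.14].

INTERFACE

Orientations are given as a rotation vector (axis times angle).
In Python, from plant import robot gives the robot as it stands. The module is installed in compiled form; this text tells all that it offers.
- The arm moves only by the tool jog_arm, never from a script. Its argument "commands" is one flat list of numbers, 5 for each row, row after row: the gripper's target within -1 to 1 (shut at 1, half-way at 0, fully open at -1), then the shift along the tool's x, y, z in m, then the turn about the tool's z in degrees. A call has 1 to 20 rows; each row shifts and turns the commanded pose from where the row before left it, along the tool's axes as they then stand; what a row does not reach is not made up. A row lasts 1/12 s, in which the tool goes at most 41.7 mm and 7.16 degrees, less where a joint would pass 70% of its speed; a pose out of reach is approached as far as the arm can. A call is refused whole if a number of a shift passes 0.0417 or a number of a turn 7.16, either way. A call with a gripper value outside its range is refused whole. The fingers move at their own pace and stop on an object; "grip_force" is the grip in N (left out, the last holds). Time passes only in rows, so rows that do not move let the fingers close. It gives the time, the measured TCP pose, the force and the opening at its end, in the units of the state.
- robot.read_state(): the state, without advancing time (a new reading comes with each control period).
- robot.read_camera(name): name is "side" or "top" or "wrist"; returns a dict with "img" (384x512x3 uint8, blue, green, red), "vfov" (degrees; the focal length in pixels is half the picture's height over the tangent of half this angle, whatever the lens; pixels are square), "cx", "cy" (the principal point, pixels), "extrinsics" (4x4, takes a point from world to camera coordinates). Camera axes: x right, y down, z forward; pixel columns grow to the right and rows downward; lengths in m; the calibration is good to about 2 mm. A picture is of the moment at which its call begins. There is no depth.
- robot.close_job(): hands the job in, once; it reports no verdict.
Trained networks look in a picture, given as the dict that the camera call returned (one of the last four; its "shot" number tells which), for a name from the list of things; names that differ only in an ending like _2 or _b are one class to them, and where a whole thing is asked for, a point or a joint stands for the part that bears it (a point fixed in the world has none). Each returns a list of dicts, best first, with "score" (0 to 1); they miss things now and then, are a little off and sometimes report something else, mostly with a low value. They report only what shows in the picture. A call takes as long as a camera call. They do not tell look-alikes from the thing itself.
- robot.recognise(thing, picture): "box" ([centre column, centre row, width, height] as shares, 0 to 1, of the picture: columns of its width, rows of its height, round what is visible of it).
- robot.pinpoint(thing, picture): "position" ([row, column] as shares, 0 to 1, of the picture: columns of its width, rows of its height: a listed point, or the origin of a listed thing).
The state is a dict: "t": time; "q": joint angles; "dq": joint speeds; "joint_torque": joint torques, N m; "tool_pos": TCP position; "orientation": TCP orientation; "force": force on the tool from outside, world axes, zero at the start; "wrist_torque": the same for the moment, N m; "opening": finger opening in m.
Only numpy, scipy, OpenCV 4.12 (cv2) and the standard library are available. Lean on these libraries where they do the work, as an engineer would, in place of code of your own. Each camera call takes 0.05 s, during which the arm holds its last target.

TASK

The drum coupling has to go into the blue cradle with its grub screw on top. Roll the coupling over on the bench until its red flat (the one with the grub screw) faces straight up and let it lie there; then take it afresh by its sides and lay it down fully home in the cradle, lying along it, the red flat still up. Leave the roll of tape, the ball bearing and the pliers where they are.

Things in the scene. Friction and masses are not known exactly. Their poses are not given: they have to be found in the camera images.
- coupling_center (a point): Centre of the loose bare-metal hexagonal coupling: 62 mm long, 44 mm across flats, 50.8 mm across edges, about 0.3 kg, evenly weighted. x runs along it; its end faces (x = +-31 mm) are flat, with a black bore and a short red line towards the red flat. z points out of the red flat. Lying on any flat its centre is 22 mm above the bench; let go within 20 deg of a flat it settles on it.
- red_flat (a point): Centre of the coupling's red flat (56 x 21 mm of red, dark grub screw in the middle); axes as the coupling's. At the start this flat is 120 deg from up: it faces to one side, 30 deg below level, so two tips of 60 deg about the long axis bring it up. The opposite flat has a black lengthwise stripe and starts 30 deg above level on the other side. The coupling's heading is random.
- cradle_seat (a point): Where the coupling's centre must be in the end: the seat of the blue cradle fixed to the bench, 56 mm above the bench. x runs along the cradle (the coupling lies along it, either end first), y across, z up. Base plate 104 (x) by 96 (y) by 8 mm. The hexagonal seat takes the coupling on any of its six flats.
- saddle_floor (a point): Middle between the cradle's two saddles, level with their floors, 34 mm above the bench; axes as the cradle's. Each saddle is 10 mm thick, at x = +-21 to +-31 mm, with cheeks leaning outward 60 deg from level, reaching 14 mm above the floor and 28 mm out in y. Between the saddles is an open gap of 42 mm along x, only the 8 mm base plate below.
- stop_top (a point): Middle of the top edge of one of the two upright steel stops beyond the cradle's ends, 60 mm above the bench, 37.5 mm from the seat along x. Each stop is 5 mm thick, 34 mm wide; the coupling has 4 mm of play at each end, so there is no room for fingers at its end faces in the cradle.
- tape_center (a point): Centre of a loose roll of masking tape lying flat, 98 mm across, 25 mm high. A bystander.
- bearing_center (a point): Centre of a loose steel ball bearing lying flat, 52 mm across, 16 mm high. A bystander.
- pliers_center (a point): Centre of loose blue-handled pliers lying flat, 168 mm long (y), 60 mm wide, 15 mm high. A bystander.
Not all that is in view belongs to the job. Leave any purple or yellow look-alike of the part that bears coupling_center alone.

How it is judged:
By the outcome, as a careful person would: the job done as asked, in the order asked, and still so for the second after the job is handed in, with the robot touching nothing.
It also fails if it takes over 70 s, if anything falls off the work surface, if the arm or the gripper's body presses on something with over 40 N, if the wrist force passes 120 N, or if a joint passes its speed limit or range.

## Working session

There is one attempt and no reset: what is moved stays moved. The work goes in short steps, Python scripts to look and compute and a tool call to move; the robot and the scene stay as the last step left them, time stands still between calls to the robot, and variables do not carry over. Pictures are saved under pics/ and viewed, and the job is handed in when it is done.

Besides the shell and the picture viewer there is one more tool, called after "Emit:" as a command line: name --argument value ..., lists and objects as JSON in quotes. jog_arm: Moves the arm, as the interface text tells. Its arguments: {"type":"object","properties":{"commands":{"type":"array"},"grip_force":{"type":"number"}},"required":["commands"]}

```bash
mkdir -p pics; ls
cat > h.py <<'E'
import numpy as np,cv2
from plant import robot
from scipy.spatial.transform import Rotation as R
def K(p):
    h=p["img"].shape[0]; f=h/2/np.tan(np.radians(p["vfov"])/2); return f,p["cx"],p["cy"]
def ray(p,rc):
    f,cx,cy=K(p); E=np.array(p["extrinsics"]); 
    d=np.array([(rc[1]-cx)/f,(rc[0]-cy)/f,1.]); Rm=E[:3,:3]
    return -Rm.T@E[:3,3], Rm.T@d
def onz(p,rc,z):
    o,d=ray(p,rc); return o+d*(z-o[2])/d[2]
def tri(l):
    A=np.zeros((3,3));b=np.zeros(3)
    for p,rc in l:
        o,d=ray(p,rc); d=d/np.linalg.norm(d);M=np.eye(3)-np.outer(d,d);A+=M;b+=M@o
    x=np.linalg.solve(A,b)
    res=[np.linalg.norm((np.eye(3)-np.outer(d/np.linalg.norm(d),d/np.linalg.norm(d)))@(x-o)) for o,d in [ray(p,rc) for p,rc in l]]
    return x,res
def proj(p,X):
    f,cx,cy=K(p);E=np.array(p["extrinsics"]);c=E[:3,:3]@np.array(X)+E[:3,3];return np.array([cy+f*c[1]/c[2],cx+f*c[0]/c[2]])
def pin(n,p,k=3):
    H,W=p["img"].shape[:2]
    return [(round(d["score"],2),np.round([d["position"][0]*H,d["position"][1]*W],1)) for d in robot.pinpoint(n,p)[:k]]
def crop(p,r0,r1,c0,c1,s,name):
    cv2.imwrite(name,cv2.resize(p["img"][r0:r1,c0:c1],None,fx=s,fy=s,interpolation=cv2.INTER_CUBIC))
np.set_printoptions(precision=4,suppress=True)
E
python3 - <<'E'
from h import *
for c in ["top","side","wrist"]:
    p=robot.read_camera(c); cv2.imwrite(f"pics/a_{c}.png",p["img"])
    print(c,p["vfov"],p["cx"],p["cy"]); 
    for n in ["coupling_center","red_flat","cradle_seat","saddle_floor","stop_top","tape_center","bearing_center","pliers_center"]:
        print(n,[(s,rc,onz(p,rc,.022)) for s,rc in pin(n,p)])
print(robot.read_state())
E
```

```text
pics
top 43.889574676474524 262.72749418693985 201.2759508863937
coupling_center [(0.95, array([258.9, 301.2]), array([ 0.3595, -0.2062,  0.022 ])), (0.83, array([218.8, 288.7]), array([ 0.4709, -0.1735,  0.022 ])), (0.66, array([250.9, 251.5]), array([ 0.3833, -0.069 ,  0.022 ]))]
red_flat [(0.75, array([257.6, 304.6]), array([ 0.3629, -0.2157,  0.022 ])), (0.64, array([255.2, 251.6]), array([ 0.3715, -0.0691,  0.022 ])), (0.6, array([223.2, 286.6]), array([ 0.4587, -0.1674,  0.022 ]))]
cradle_seat [(0.8, array([188.9, 194.1]), array([0.5573, 0.0891, 0.022 ])), (0.45, array([218.8, 284.1]), array([ 0.471 , -0.1607,  0.022 ]))]
saddle_floor [(0.72, array([186.9, 199.3]), array([0.5628, 0.0747, 0.022 ]))]
stop_top [(0.61, array([184.4, 188. ]), array([0.5701, 0.1061, 0.022 ]))]
tape_center [(0.84, array([167.1, 346.9]), array([ 0.6149, -0.3405,  0.022 ])), (0.43, array([144.9, 252.3]), array([ 0.6805, -0.0744,  0.022 ])), (0.32, array([218.5, 367.1]), array([ 0.4691, -0.3931,  0.022 ]))]
bearing_center [(0.55, array([146., 252.]), array([ 0.6773, -0.0735,  0.022 ]))]
pliers_center [(0
[... 1098 characters left out ...]
ay([336.3, 280.5]), array([ 0.4711, -0.4124,  0.022 ]))]
wrist 67.18663267326048 252.85933665353923 187.1955392729272
coupling_center []
red_flat []
cradle_seat []
saddle_floor []
stop_top []
tape_center []
bearing_center []
pliers_center []
{'t': 1.35, 'q': array([ 1.1926,  0.1304,  1.4882,  0.    ,  1.523 , -0.0854]), 'dq': array([ 0.0003,  0.0012,  0.0009,  0.0003, -0.0009, -0.0002]), 'joint_torque': array([ -0.0001, -55.9761, -49.2036,   0.0769,   0.0233,  -0.0001]), 'tool_pos': array([0.1731, 0.5745, 0.2186]), 'orientation': array([ 2.5217,  1.8736, -0.0001]), 'force': array([-0.8428,  0.077 ,  0.2842]), 'wrist_torque': array([-0.0001, -0.0061,  0.0297]), 'opening': 0.09312713482220475}
```

View pics/a_top.png

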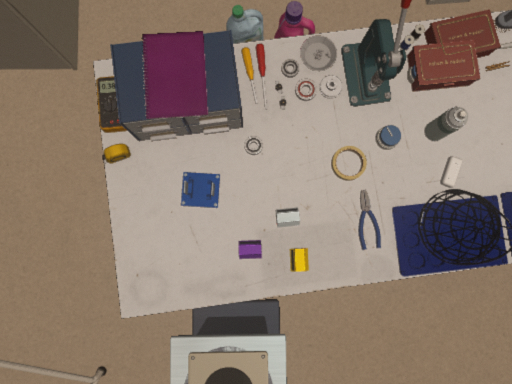

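View pics/a_side.png

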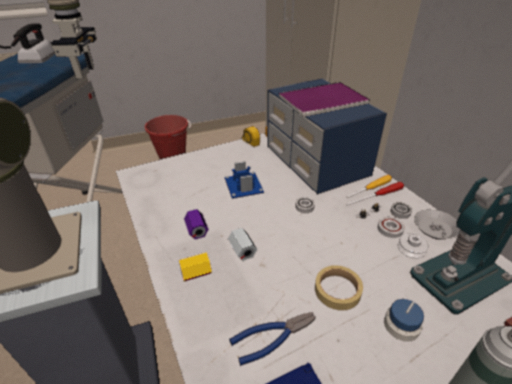

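Run:
```python
import cv2,numpy as np
a=cv2.imread("pics/a_top.png")[200:280,230:330];b=cv2.imread("pics/a_side.png")[195:295,160:270]
a=cv2.resize(a,(500,400),interpolation=cv2.INTER_CUBIC);b=cv2.resize(b,None,fx=4,fy=4,interpolation=cv2.INTER_CUBIC)[:400]
cv2.imwrite("pics/a_crop.png",cv2.resize(np.hstack([a,b]),None,fx=.84,fy=.84))
```

```text
(no output)
```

View pics/a_crop.png

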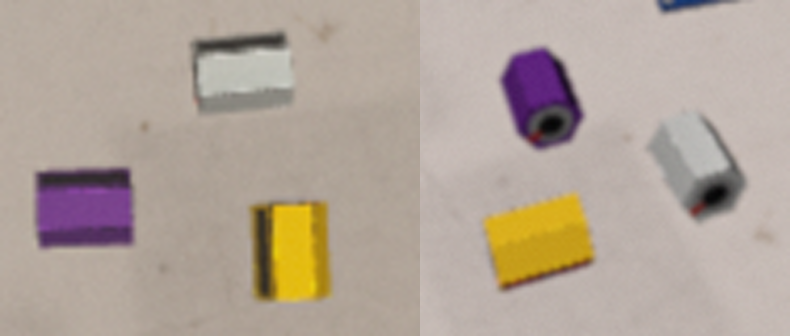

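The look-alikes are purple (row 250, col 250) and yellow (260, 300) in the top view. The bare-metal part is at (218, 288), with its red end mark low on the robot side and a dark stripe on the far side, so that's the coupling. The blue cradle is at (190, 201).

```bash
cat >> h.py <<'E'
def togo(pos,yawx=None):
    """yawx: desired world heading (deg) of tool x, mod 180"""
    s=robot.read_state();T=R.from_rotvec(s["orientation"]).as_matrix()
    d=T.T@(np.array(pos)-s["tool_pos"])
    h=np.degrees(np.arctan2(T[1,0],T[0,0]))
    out=dict(t=round(s["t"],2),pos=s["tool_pos"],head=round(h,2),d=d,opening=round(s["opening"],4),force=s["force"],q6=s["q"][5])
    if yawx is not None:
        # turn about tool z (down) by +a reduces world heading
        out["turn"]=[round(((h-yawx+90)%180)-90,2)]
    return out
E
python3 - <<'E'
from h import *
print(togo([0.45,0.05,0.25],-90))
print(R.from_rotvec(robot.read_state()["orientation"]).as_matrix())
p=robot.read_camera("wrist");E=np.array(p["extrinsics"]);s=robot.read_state()
T=R.from_rotvec(s["orientation"]).as_matrix();o=-E[:3,:3].T@E[:3,3]
print("cam in tool",T.T@(o-s["tool_pos"]), T.T@E[:3,:3].T)
E
```

```text
{'t': 1.35, 'pos': array([0.1731, 0.5745, 0.2186]), 'head': np.float64(73.22), 'd': array([-0.4222,  0.4164, -0.0314]), 'opening': 0.0931, 'force': array([-0.8428,  0.077 ,  0.2842]), 'q6': np.float64(-0.08539610789889905), 'turn': [np.float64(-16.78)]}
[[ 0.2886  0.9574 -0.    ]
 [ 0.9574 -0.2886 -0.    ]
 [-0.     -0.     -1.    ]]
cam in tool [ 0.0008 -0.0781 -0.167 ] [[ 1.      0.0003 -0.0002]
 [-0.0002  0.9598  0.2808]
 [ 0.0003 -0.2808  0.9598]]
```

Emit:
jog_arm --commands '[-1,0,0,0,-5.6,-1,0,0,0,-5.6,-1,0,0,0,-5.6,-1,-0.031,0.0163,-0.0018,0,-1,-0.031,0.0163,-0.0018,0,-1,-0.031,0.0163,-0.0018,0,-1,-0.031,0.0163,-0.0018,0,-1,-0.031,0.0163,-0.0018,0,-1,-0.031,0.0163,-0.0018,0,-1,-0.031,0.0163,-0.0018,0,-1,-0.031,0.0163,-0.0018,0,-1,-0.031,0.0163,-0.0018,0,-1,-0.031,0.0163,-0.0018,0,-1,-0.031,0.0163,-0.0018,0,-1,-0.031,0.0163,-0.0018,0,-1,-0.031,0.0163,-0.0018,0,-1,-0.031,0.0163,-0.0018,0,-1,-0.031,0.0163,-0.0018,0,-1,-0.031,0.0163,-0.0018,0,-1,0,0,0,0]'

```text
t: 3.07
tool_pos: [0.4362, 0.0737, 0.2479]
orientation: [2.224, 2.215, -0.001]
force: [0.9, -0.2, -0.1]
opening: 0.0928
```

Run:
```python
from h import *
p=robot.read_camera("wrist");cv2.imwrite("pics/b1.png",p["img"])
for n in ["coupling_center","cradle_seat","saddle_floor","stop_top"]: print(n,pin(n,p,4))
print(togo([0.45,-0.17,0.25],90))
print(onz(p,[192,256],0))
```

```text
coupling_center [(0.92, array([187.4,  82.1])), (0.84, array([100.1,  47.7])), (0.58, array([124.5, 148.8]))]
cradle_seat [(0.97, array([251.7, 254.4]))]
saddle_floor [(0.87, array([246. , 254.3]))]
stop_top []
{'t': 3.32, 'pos': array([0.4338, 0.0795, 0.2474]), 'head': np.float64(90.08), 'd': array([-0.2495,  0.0159, -0.0027]), 'opening': 0.093, 'force': array([-0.5781,  1.2143, -0.6302]), 'q6': np.float64(-1.5076712454228238), 'turn': [np.float64(0.08)]}
[0.4877 0.0784 0.    ]
```

View pics/b1.png

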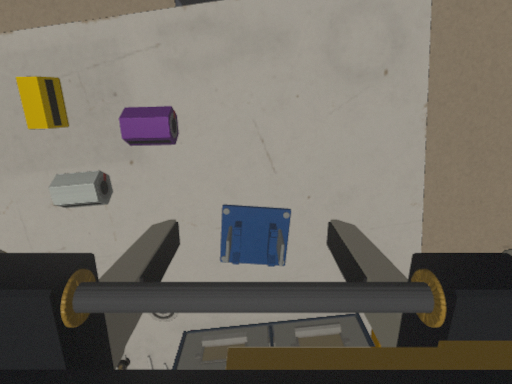

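The wrist view shows the cradle at (247, 254), its saddles spaced left to right (world y), and the silver coupling at (187, 82). Next I'll move over to the coupling.

Emit:
jog_arm --commands '[-1,-0.031,0,0,0,-1,-0.031,0,0,0,-1,-0.031,0,0,0,-1,-0.031,0,0,0,-1,-0.031,0,0.01,0,-1,-0.031,0,0.01,0,-1,-0.031,0,0.01,0,-1,-0.032,0,0.01,0,-1,0,0,0,0,-1,0,0,0,0]'

```text
t: 4.15
tool_pos: [0.4338, -0.1701, 0.2066]
orientation: [-2.221, -2.22, 0.001]
force: [0.7, 0.1, -0.2]
opening: 0.0931
```

Run:
```python
from h import *
p=robot.read_camera("wrist");cv2.imwrite("pics/b2.png",p["img"])
for n in ["coupling_center","red_flat","cradle_seat","saddle_floor","stop_top"]: print(n,[(a,b,onz(p,b,.03)) for a,b in pin(n,p,4)])
print(togo([0.45,-0.17,0.25],90))
```

```text
coupling_center [(0.95, array([102.4, 227.8]), array([ 0.3554, -0.1978,  0.03  ])), (0.86, array([132.2, 342.3]), array([ 0.389 , -0.0642,  0.03  ]))]
red_flat [(0.76, array([113.2, 341. ]), array([ 0.3674, -0.0676,  0.03  ])), (0.74, array([182.3, 250.8]), array([ 0.4499, -0.1718,  0.03  ])), (0.67, array([101.3, 211.7]), array([ 0.3542, -0.2161,  0.03  ]))]
cradle_seat []
saddle_floor [(0.64, array([262.4, 436.5]), array([0.5613, 0.0769, 0.03  ]))]
stop_top []
{'t': 4.45, 'pos': array([ 0.4348, -0.1693,  0.208 ]), 'head': np.float64(90.15), 'd': array([-0.0008,  0.0152, -0.0419]), 'opening': 0.0932, 'force': array([ 0.4279, -0.6544, -0.3398]), 'q6': np.float64(-2.054716596421803), 'turn': [np.float64(0.15)]}
```

View pics/b2.png

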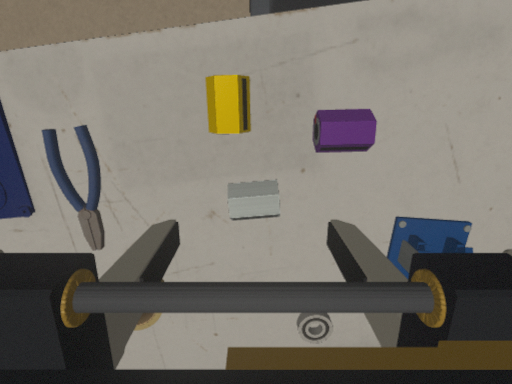

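Run:
```python
import cv2
a=cv2.imread("pics/b2.png")[170:230,215:295]
cv2.imwrite("pics/b2c.png",cv2.resize(a,None,fx=9,fy=9,interpolation=cv2.INTER_CUBIC))
```

```text
(no output)
```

View pics/b2c.png

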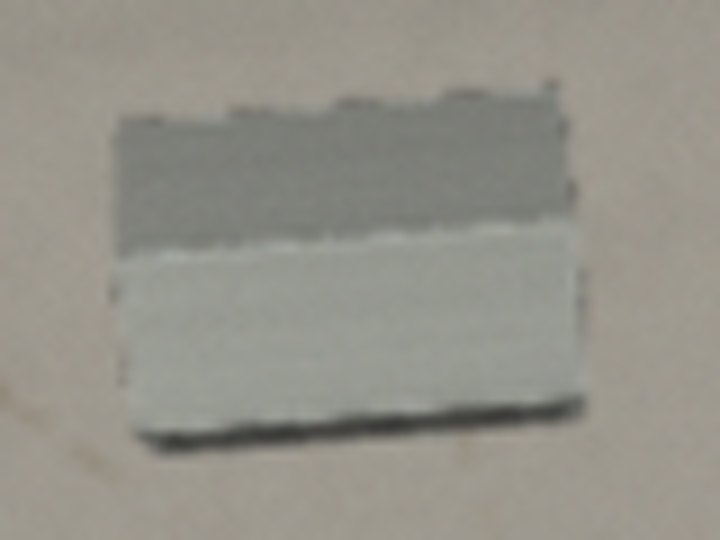

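Run:
```python
from h import *
p=robot.read_camera("wrist")
g=lambda r,c,z: onz(p,[170+r/9,215+c/9],z)
a=[g(250,118,.044),g(222,572,.044),g(437,138,.044),g(402,580,.044),g(122,115,.022),g(90,555,.022)]
for x in a: print(x)
for i in (0,2,4):
    d=a[i+1]-a[i];print(np.linalg.norm(d),np.degrees(np.arctan2(d[1],d[0])))
print("width",np.mean(a[2:4],0)-np.mean(a[:2],0)); print("centre",np.mean(a[:4],0))
t=robot.read_camera("top")
f=lambda r,c: [200+r/4.2,230+c/4.2] # crop (84% of 5x)
tt=[f(57,197),f(46,291),f(104,200),f(93,292)]
for x in tt: print(onz(t,x,.044))
print(np.mean([onz(t,x,.044) for x in tt],0))
# two-view of the top edge points
for w,x in zip([(250,118),(222,572),(437,138),(402,580)],[tt[2],tt[3],tt[0],tt[1]]):
    print(tri([(p,[170+w[0]/9,215+w[1]/9]),(t,x)]))
```

```text
[ 0.4673 -0.1984  0.044 ]
[ 0.4632 -0.1377  0.044 ]
[ 0.4943 -0.1963  0.044 ]
[ 0.489  -0.1359  0.044 ]
[ 0.4557 -0.2004  0.022 ]
[ 0.4508 -0.1385  0.022 ]
0.06087248752145318 93.87566658032117
0.06061150097260753 95.02881948658651
0.06204984392626632 94.47337738377672
width [0.0264 0.002  0.    ]
centre [ 0.4785 -0.1671  0.044 ]
[ 0.4844 -0.1396  0.044 ]
[ 0.4909 -0.2012  0.044 ]
[ 0.4538 -0.1411  0.044 ]
[ 0.4602 -0.2013  0.044 ]
[ 0.4723 -0.1708  0.044 ]
(array([ 0.4481, -0.165 ,  0.1098]), [np.float64(0.027638849235659953), np.float64(0.027638849235659887)])
(array([ 0.4406, -0.1688,  0.1615]), [np.float64(0.02497920734166079), np.float64(0.024979207341660675)])
(array([ 0.4798, -0.1652,  0.0829]), [np.float64(0.027776290008971284), np.float64(0.02777629000897137)])
(array([ 0.4703, -0.1681,  0.1306]), [np.float64(0.02824154395883543), np.float64(0.028241543958835394)])
```

Run:
```python
from h import *
p=robot.read_camera("wrist");t=robot.read_camera("top")
f=lambda r,c: [200+r/4.2,230+c/4.2]
print(tri([(p,[170+437/9,215+138/9]),(t,f(46,291))]))
print(tri([(p,[170+402/9,215+580/9]),(t,f(57,196))]))
c=t["img"][208:232,270:308]; cv2.imwrite("pics/b3.png",cv2.resize(c,None,fx=18,fy=18,interpolation=cv2.INTER_CUBIC))
print(togo([.4785,-.167,.2]))
```

```text
(array([ 0.4901, -0.198 ,  0.0539]), [np.float64(0.0022007810849979507), np.float64(0.002200781084997992)])
(array([ 0.4834, -0.1379,  0.0577]), [np.float64(0.0003386623460843806), np.float64(0.0003386623460844013)])
{'t': 4.65, 'pos': array([ 0.4345, -0.17  ,  0.2077]), 'head': np.float64(90.07), 'd': array([0.0029, 0.044 , 0.0077]), 'opening': 0.0934, 'force': array([-0.3135,  0.3183,  1.026 ]), 'q6': np.float64(-2.054988901830087)}
```

View pics/b3.png

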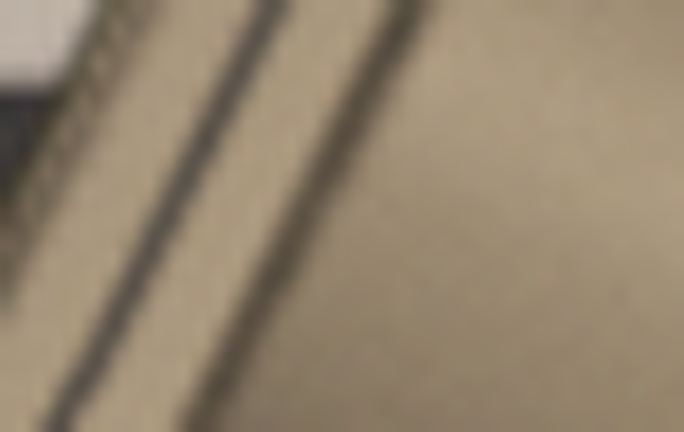

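Emit:
jog_arm --commands '[-1,0,0,0.02,-4.4,-1,0,0.014,0.026,0,-1,0,0.014,0.026,0,-1,0,0,0.02,0,-1,0,0,0,0,-1,0,0,0,0]'

```text
t: 5.15
tool_pos: [0.4611, -0.1677, 0.1145]
orientation: [-2.132, -2.304, 0.002]
force: [-0.6, -0.2, 0.3]
opening: 0.0931
```

Run:
```python
from h import *
p=robot.read_camera("wrist");cv2.imwrite("pics/b4.png",p["img"])
print(togo([.4625,-.168,.11],94.5))
q=robot.read_camera("side")
crop(q,215,275,205,275,9,"pics/b4s.png")
```

```text
{'t': 5.2, 'pos': array([ 0.4621, -0.1682,  0.1161]), 'head': np.float64(94.43), 'd': array([0.0002, 0.0004, 0.0061]), 'opening': 0.0927, 'force': array([ 0.7493, -0.2867, -0.0843]), 'q6': np.float64(-2.1014556233517774), 'turn': [np.float64(-0.07)]}
```

View pics/b4.png

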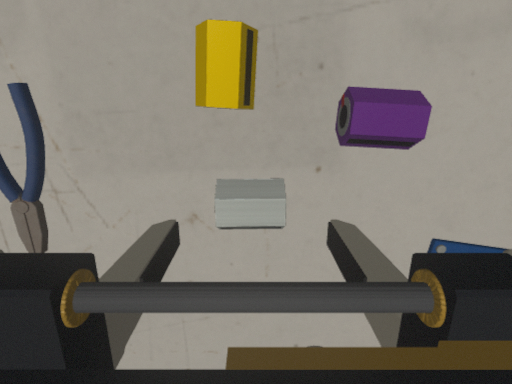

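View pics/b4s.png

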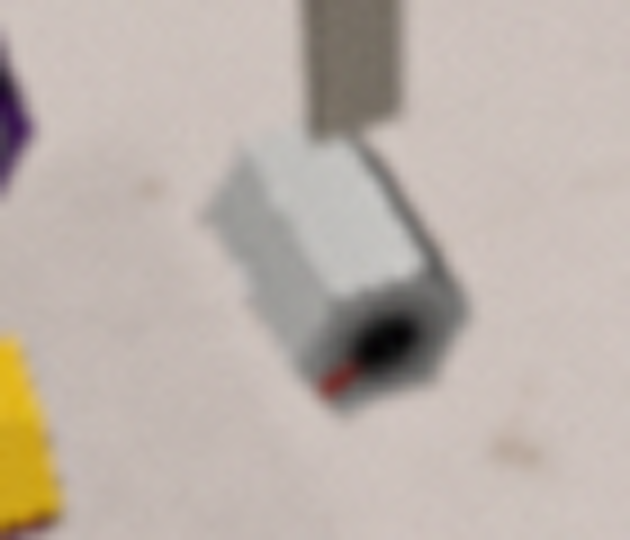

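Silver coupling confirmed: bare metal, with the red mark low on the robot side and the bore black. Now I'll measure it from two wrist positions.

Run:
```python
import cv2
a=cv2.imread("pics/b4.png")[170:235,205:295]
cv2.imwrite("pics/b4c.png",cv2.resize(a,None,fx=8,fy=8,interpolation=cv2.INTER_CUBIC))
```

```text
(no output)
```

View pics/b4c.png

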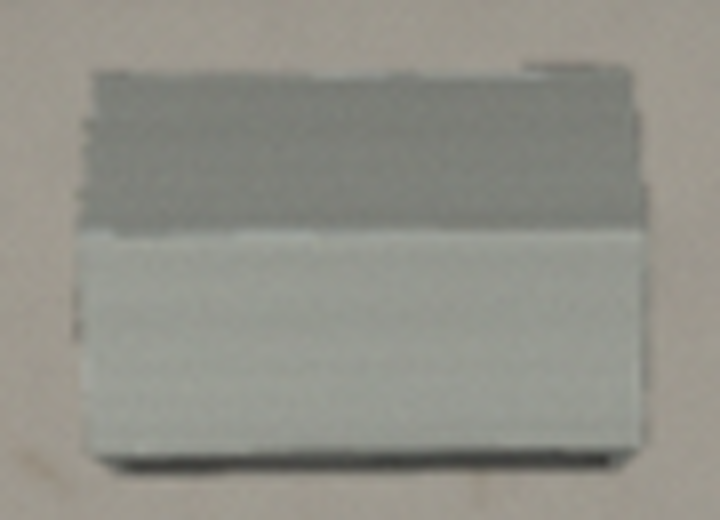

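Run:
```python
from h import *
p=robot.read_camera("wrist");E=np.array(p["extrinsics"]);s=robot.read_state()
T=np.eye(4);T[:3,:3]=R.from_rotvec(s["orientation"]).as_matrix();T[:3,3]=s["tool_pos"]
X=E@T; np.save("camtool.npy",X)
T2=np.eye(4);a=np.radians(90.08);T2[:3,:3]=np.array([[np.cos(a),np.sin(a),0],[np.sin(a),-np.cos(a),0],[0,0,-1]]);T2[:3,3]=[.4346,-.1698,.2077]
p2=dict(p);p2["extrinsics"]=X@np.linalg.inv(T2)
g=lambda r,c:[170+r/8,205+c/8]; k=lambda r,c:[170+r/9,215+c/9]
a=[g(232,80),g(232,643),g(454,95),g(454,638)]; b=[k(250,118),k(222,572),k(437,138),k(402,580)]
P=[]
for x,y in zip(a,b):
    r=tri([(p,x),(p2,y)]);P.append(r[0]);print(r, onz(p,x,.044))
print(np.mean(P,0),np.mean([onz(p,x,.044) for x in a],0))
print(togo([0.4625,-.168,.0035]))
```

```text
(array([ 0.4296, -0.1885,  0.1552]), [np.float64(0.0002625372222753685), np.float64(0.00026253722227554316)]) [ 0.4686 -0.2008  0.044 ]
(array([ 0.4711, -0.1357,  0.019 ]), [np.float64(0.0008770696617490999), np.float64(0.0008770696617492027)]) [ 0.4638 -0.1394  0.044 ]
(array([ 0.4738, -0.193 ,  0.0905]), [np.float64(0.00046098712878213464), np.float64(0.00046098712878211485)]) [ 0.4949 -0.1981  0.044 ]
(array([ 0.4867, -0.1373,  0.0497]), [np.float64(0.001111519241536153), np.float64(0.0011115192415362518)]) [ 0.4901 -0.1371  0.044 ]
[ 0.4653 -0.1636  0.0786] [ 0.4794 -0.1689  0.044 ]
{'t': 5.3, 'pos': array([ 0.4631, -0.1689,  0.1174]), 'head': np.float64(94.42), 'd': array([ 0.0011, -0.0008,  0.1139]), 'opening': 0.0928, 'force': array([-0.3724, -0.6104,  0.6753]), 'q6': np.float64(-2.1014755924125126)}
```

Run:
```python
from h import *
p=robot.read_camera("wrist");q=robot.read_camera("side")
g=lambda r,c:[170+r/8,205+c/8]
s=lambda r,c:[215+r/9,205+c/9]
for x,y in [(g(232,80),s(303,333)),(g(454,95),s(262,428)),(g(232,643),s(150,243))]:
    print(tri([(p,x),(q,y)]))
```

```text
(array([ 0.468 , -0.2014,  0.0425]), [np.float64(0.0016186166348182284), np.float64(0.001618616634818214)])
(array([ 0.4936, -0.1984,  0.0448]), [np.float64(0.0014052179568411081), np.float64(0.0014052179568412935)])
(array([ 0.4635, -0.1393,  0.0403]), [np.float64(0.0020399474645439045), np.float64(0.0020399474645439934)])
```

Emit:
jog_arm --commands '[-1,0,0,0.03,0,-1,0,0,0.03,0,-1,0,0,0.03,0,-1,0,0,0.015,0,-1,0,0,0.0075,0,-1,0,0,0,0,-1,0,0,0,0]' --grip_force 6

```text
t: 5.98
tool_pos: [0.4629, -0.1687, 0.0041]
orientation: [2.133, 2.305, 0.001]
force: [0.3, -0.4, -0.3]
opening: 0.0931
```

Run:
```python
from h import *
print(togo([0.463,-.1703,.0035]))
```

```text
{'t': 5.98, 'pos': array([ 0.4629, -0.1687,  0.0041]), 'head': np.float64(94.42), 'd': array([-0.0016, -0.    ,  0.0006]), 'opening': 0.0931, 'force': array([ 0.3305, -0.4351, -0.2859]), 'q6': np.float64(-2.101433193181)}
```

Emit:
jog_arm --commands '[1,0,0,0,0,1,0,0,0,0,1,0,0,0,0,1,0,0,0,0,1,0,0,0,0,1,0,0,0,0,1,0,0,0,0]' --grip_force 6

```text
t: 6.57
tool_pos: [0.4625, -0.1685, 0.0035]
orientation: [2.133, 2.305, 0.0]
force: [-1.6, -0.8, 3.4]
opening: 0.0618
```

Emit:
jog_arm --commands '[1,0,0.003,-0.0034,0,1,0,0.0038,-0.0033,0,1,0,0.004,-0.0025,0,1,0,0.0043,-0.0021,0,1,0,0,0,0]'

```text
t: 6.98
tool_pos: [0.4785, -0.1672, 0.0149]
orientation: [2.133, 2.305, 0.001]
force: [-0.0, 0.2, -1.6]
opening: 0.0619
```

Run:
```python
from h import *
print(togo([0.463,-.1703,.0035]))
q=robot.read_camera("side")
crop(q,205,275,195,285,8,"pics/c1s.png")
```

```text
{'t': 6.98, 'pos': array([ 0.4785, -0.1672,  0.0149]), 'head': np.float64(94.44), 'd': array([-0.0019, -0.0158,  0.0114]), 'opening': 0.0619, 'force': array([-0.0282,  0.2334, -1.6185]), 'q6': np.float64(-2.085779168896672)}
```

View pics/c1s.png

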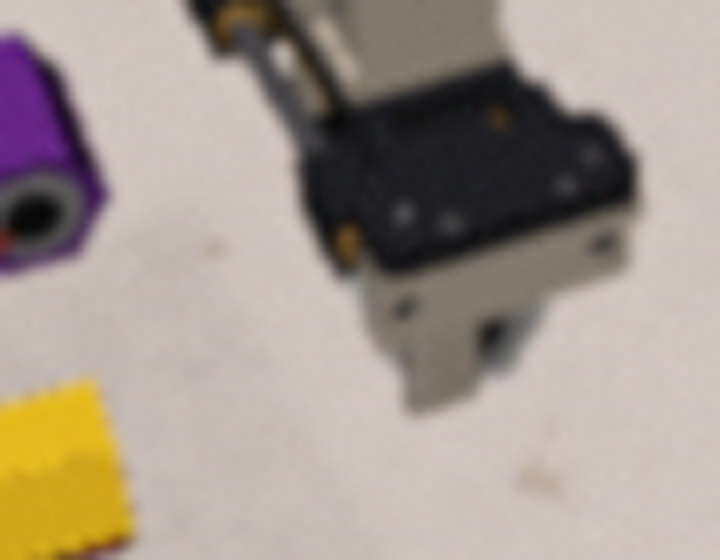

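Run:
```python
from h import *
p=robot.read_camera("wrist");crop(p,150,320,150,360,3.7,"pics/c1w.png")
```

```text
(no output)
```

View pics/c1w.png

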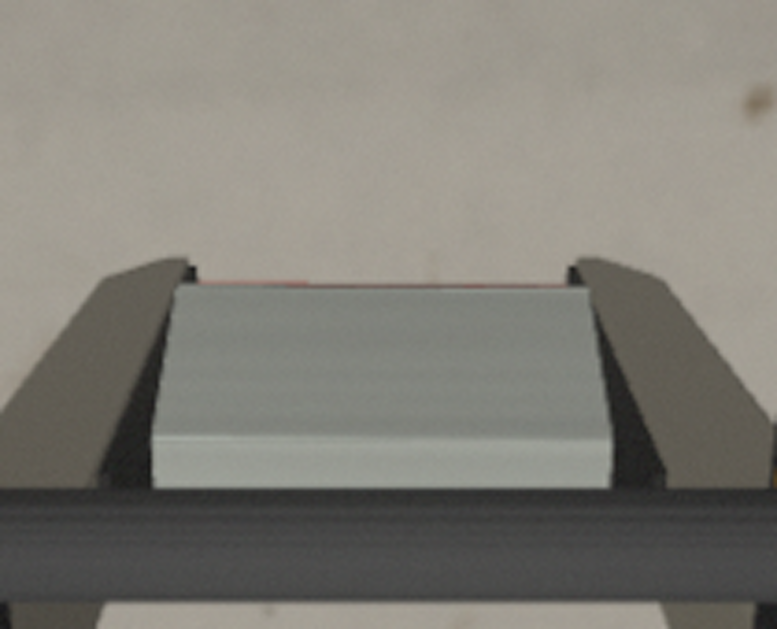

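```bash
cat >> h.py <<'E'
def model(tool_pos,head,pl,pz,th,lat0=0):
    """part pinched at (pl,pz) in its section frame (lat along tool y, up); rotated th deg towards +tool y. returns centre & section pts dict"""
    a=np.radians(head);ux=np.array([np.cos(a),np.sin(a),0]);uy=np.array([np.sin(a),-np.cos(a),0]);uz=np.array([0,0,1.])
    G=np.array(tool_pos)+uz*.019
    c,s=np.cos(np.radians(th)),np.sin(np.radians(th))
    rot=lambda l,z:(l*c+z*s, z*c-l*s)
    def W(l,z,x=0):
        L,Z=rot(l-pl,z-pz); return G+uy*L+uz*Z+ux*x
    return W
E
python3 - <<'E'
from h import *
p=robot.read_camera("wrist");s=robot.read_state();h=togo([0,0,0])["head"]
for th in range(-5,50,5):
    W=model(s["tool_pos"],h,-.0161,.0005,th)
    v=[W(-.0254,0),W(-.0127,.022),W(.0127,.022),W(-.0127,-.022)]
    print(th,[round(float(proj(p,x)[0]),1) for x in v], "cz",W(0,0)[2],"minz",min(W(l,z)[2] for l,z in [(.0127,-.022),(-.0127,-.022),(.0254,0)]))
E
```

```text
-5 [229.0, 268.3, 314.1, 236.2] cz 0.03391857941700579 minz 0.010895418126092134
0 [229.5, 271.4, 314.0, 233.2] cz 0.03251346930781437 minz 0.010513469307814369
5 [230.1, 274.2, 313.3, 230.3] cz 0.031112164500531198 minz 0.00808900320961754
10 [230.8, 276.8, 312.2, 227.4] cz 0.029725329770870685 minz 0.0058542273482320925
15 [231.6, 279.0, 310.6, 224.6] cz 0.028363519768519252 minz 0.0038261497173577366
20 [232.6, 280.9, 308.5, 222.0] cz 0.027037098689878147 minz 0.002020205212352171
25 [233.6, 282.5, 306.0, 219.5] cz 0.02575616140027078 minz 0.0004501381613576036
30 [234.8, 283.8, 303.2, 217.1] cz 0.024530456605922152 minz -0.0008721022773355014
35 [236.0, 284.7, 300.0, 214.9] cz 0.02336931266041803 minz -0.0019364530555980725
40 [237.4, 285.2, 296.6, 212.8] cz 0.022281566570301597 minz -0.002734813821334968
45 [238.8, 285.4, 292.9, 211.0] cz 0.02127549674011768 minz -0.0032611085670555193
```

The pads hold the coupling rigidly: the wrist crop gives edge rows of 228 and 268, so there's no roll. I'll ease the grip so it can swing.

Emit:
jog_arm --commands '[1,0,0,0,0,1,0,0,0,0,1,0,0,0,0]' --grip_force 3

```text
t: 7.38
tool_pos: [0.477, -0.167, 0.0141]
orientation: [-2.134, -2.305, 0.0]
force: [0.5, -1.0, -2.3]
opening: 0.0621
```

Run:
```python
from h import *
p=robot.read_camera("wrist");crop(p,150,320,150,360,3.7,"pics/c2w.png");print(togo([0,0,0]))
```

```text
{'t': 7.43, 'pos': array([ 0.477 , -0.167 ,  0.0141]), 'head': np.float64(94.42), 'd': array([ 0.2033, -0.4627,  0.0142]), 'opening': 0.0621, 'force': array([-1.0107,  0.4432, -2.5313]), 'q6': np.float64(-2.0862358638342497)}
```

View pics/c2w.png

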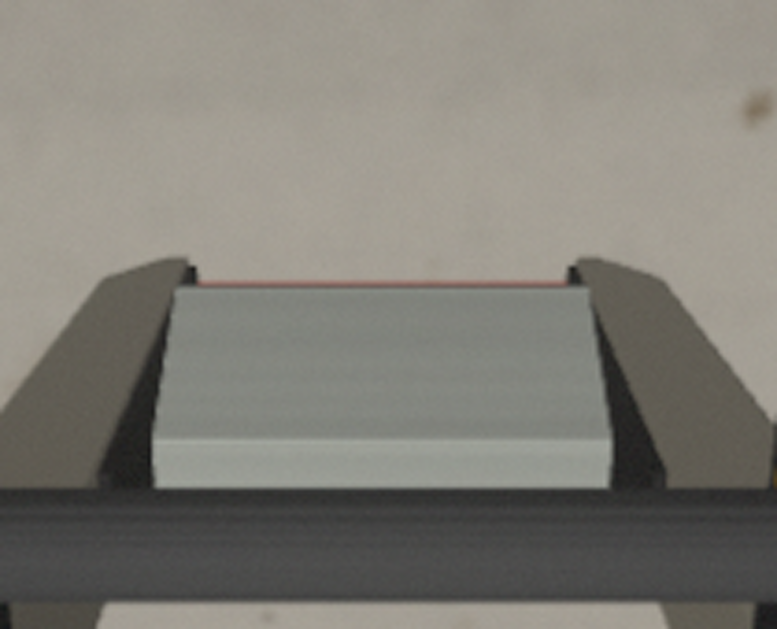

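Even 3 N holds it rigidly. I'll set it down and re-pinch further out at the side edge, so the contact patch is smaller and gravity has a longer arm.

Emit:
jog_arm --commands '[1,0,0,0.006,0,1,0,0,0.004,0,1,0,0,0.0005,0,-1,0,0,0,0,-1,0,0,0,0,-1,0,0,0,0,-1,0,-0.01,0,0,1,0,0,0,0,1,0,0,0,0,1,0,0,0,0,1,0,0,0,0,1,0,0,0,0,1,0,0,-0.005,0,1,0,0,-0.005,0,1,0,0,-0.006,0,1,0,0,-0.006,0,1,0,0,-0.006,0]' --grip_force 3

```text
t: 8.85
tool_pos: [0.4674, -0.1679, 0.0326]
orientation: [2.134, 2.305, 0.0]
force: [0.0, 0.1, -2.0]
opening: 0.0619
```

Run:
```python
from h import *
p=robot.read_camera("wrist");crop(p,150,320,150,360,3.7,"pics/c3w.png");print(togo([0,0,0]))
```

```text
{'t': 8.9, 'pos': array([ 0.4682, -0.1683,  0.0339]), 'head': np.float64(94.43), 'd': array([ 0.204 , -0.4539,  0.0328]), 'opening': 0.0619, 'force': array([0.4127, 0.2293, 1.0277]), 'q6': np.float64(-2.0961858039989294)}
```

View pics/c3w.png

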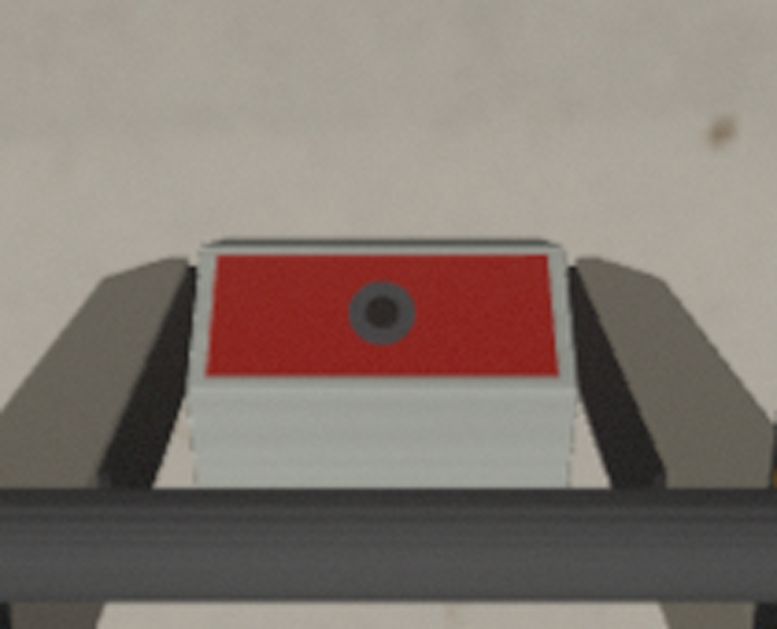

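Run:
```python
from h import *
p=robot.read_camera("wrist");s=robot.read_state();f,cx,cy=K(p);E=np.array(p["extrinsics"])
h=togo([0,0,0])["head"];a=np.radians(h);uy=np.array([np.sin(a),-np.cos(a),0])
def pt(r,c0,c1):
    r=150+r/3.7;w=(c1-c0)/3.7;d=f*.062/w;c=150+(c0+c1)/7.4
    X=np.array([(c-cx)/f*d,(r-cy)/f*d,d]);return E[:3,:3].T@(X-E[:3,3])
A=pt(247,202,565);B=pt(384,188,576)
for X in (A,B): print(X,(X-s["tool_pos"])@uy,X[2])
D=B-A;print("slope deg",np.degrees(np.arctan2(D[2],D@uy)),np.linalg.norm(D))
```

```text
[ 0.4596 -0.1678  0.0307] -0.008605301835835235 0.03073571844553901
[ 0.4761 -0.1668  0.0479] 0.007916203107836164 0.04786987968455951
slope deg 46.042877690777594 0.023803427411398053
```

Run:
```python
from h import *
q=robot.read_camera("side");crop(q,205,275,195,285,8,"pics/c3s.png")
for i in range(3): 
    robot.read_camera("wrist"); print(robot.read_state()["force"])
```

```text
[-1.7174  0.0109  3.6502]
[-2.0412 -1.8749  3.7326]
[-0.8007 -2.0315  3.4694]
```

View pics/c3s.png

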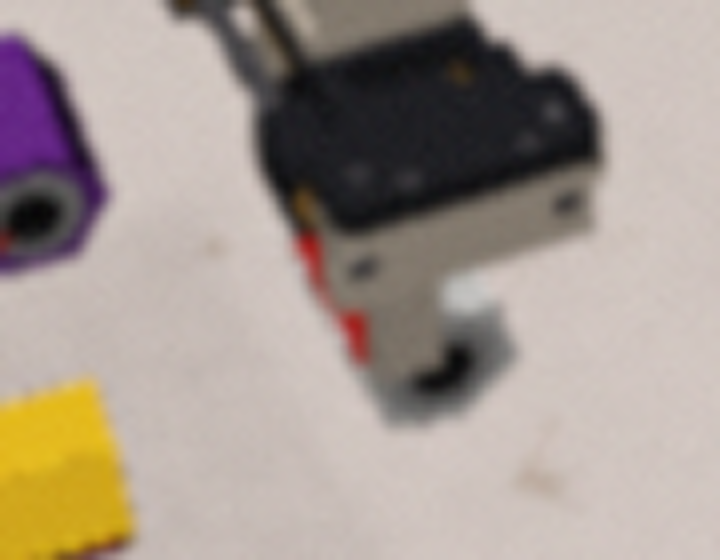

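Emit:
jog_arm --commands '[-1,0,0,0,0,-1,0,0,0,0,-1,0,0,0,0,-1,0,-0.005,-0.025,0,-1,0,-0.005,-0.025,0,-1,0,-0.005,-0.025,0,-1,0,0,0,0,-1,0,0,0,0]'

```text
t: 9.82
tool_pos: [0.4535, -0.1696, 0.1083]
orientation: [2.132, 2.303, 0.002]
force: [-0.8, -0.1, -0.2]
opening: 0.093
```

Run:
```python
from h import *
p=robot.read_camera("wrist");cv2.imwrite("pics/d1.png",p["img"]);crop(p,160,260,190,310,6,"pics/d1c.png");print(togo([0,0,0]))
```

```text
{'t': 9.87, 'pos': array([ 0.4526, -0.1691,  0.1068]), 'head': np.float64(94.42), 'd': array([ 0.2035, -0.4383,  0.1063]), 'opening': 0.0925, 'force': array([ 0.1078, -0.0659, -0.4164]), 'q6': np.float64(-2.1117729908925957)}
```

View pics/d1c.png

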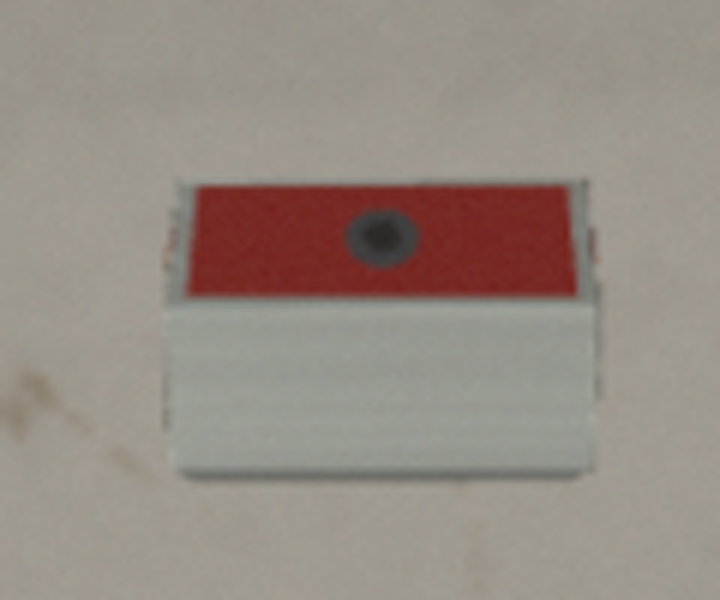

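Run:
```python
from h import *
p=robot.read_camera("wrist")
g=lambda r,c,z: onz(p,[160+r/6,190+c/6],z)
a=[g(300,166,.044),g(300,594,.044),g(472,178,.044),g(472,595,.044),g(181,178,.022),g(181,586,.022)]
for x in a: print(x)
for i in (0,2,4):
    d=a[i+1]-a[i];print(np.linalg.norm(d),np.degrees(np.arctan2(d[1],d[0])))
c=np.mean(a[:4],0);print("centre",c)
h=togo([0,0,0])["head"];A=np.radians(h);n=np.array([np.sin(A),-np.cos(A),0])
for L in (-.013,-.022,-.025): print(L,c+n*L,togo(list((c+n*L)[:2])+[.0035])["d"])
```

```text
[ 0.4644 -0.1975  0.044 ]
[ 0.4598 -0.1372  0.044 ]
[ 0.491  -0.1946  0.044 ]
[ 0.4863 -0.134   0.044 ]
[ 0.4536 -0.1987  0.022 ]
[ 0.4488 -0.137   0.022 ]
0.0604722539928082 94.43780753156082
0.0607270631241868 94.4402100298104
0.06189219616497866 94.43622742697421
centre [ 0.4754 -0.1658  0.044 ]
-0.013 [ 0.4624 -0.1668  0.044 ] [0.0011 0.0107 0.1023]
-0.022 [ 0.4534 -0.1675  0.044 ] [0.0011 0.0017 0.1023]
-0.025 [ 0.4505 -0.1677  0.044 ] [ 0.0011 -0.0013  0.1023]
```

First tip done: the red flat now faces the robot side, 30° above level, with the part lying flat. I'll repeat the same tip.

Emit:
jog_arm --commands '[-1,0.001,-0.002,0.03,0,-1,0,0,0.035,0,-1,0,0,0.025,0,-1,0,0,0.0125,0,-1,0,0,0,0,1,0,0,0,0,1,0,0,0,0,1,0,0,0,0,1,0,0,0,0,1,0,0,0,0,1,0,0,0,0,1,0,0,-0.005,0,1,0,0,-0.005,0,1,0,0,-0.006,0,1,0,0,-0.006,0,1,0,0,-0.006,0]' --grip_force 3

```text
t: 11.25
tool_pos: [0.4505, -0.1683, 0.0332]
orientation: [2.134, 2.305, 0.0]
force: [0.5, 0.6, -1.1]
opening: 0.0623
```

Run:
```python
from h import *
p=robot.read_camera("wrist");crop(p,150,320,150,360,3.7,"pics/e1w.png");print(togo([0,0,0]))
```

```text
{'t': 11.3, 'pos': array([ 0.4513, -0.1686,  0.0344]), 'head': np.float64(94.43), 'd': array([ 0.203 , -0.437 ,  0.0334]), 'opening': 0.0623, 'force': array([-0.1261,  0.2645,  1.5906]), 'q6': np.float64(-2.1122254309176816)}
```

View pics/e1w.png

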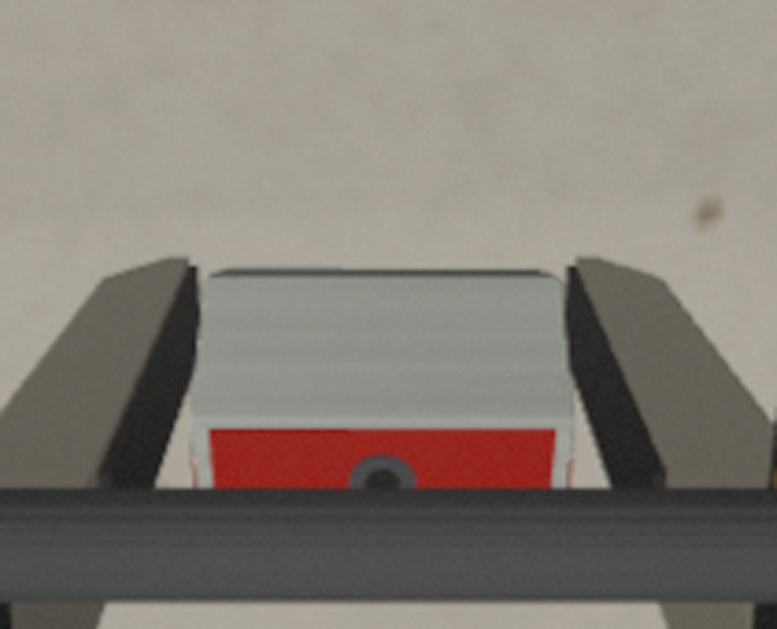

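Emit:
jog_arm --commands '[-1,0,0,0,0,-1,0,0,0,0,-1,0,0,0,0,-1,0,-0.005,-0.025,0,-1,0,-0.005,-0.025,0,-1,0,-0.005,-0.025,0,-1,0,0,0,0,-1,0,0,0,0]'

```text
t: 11.97
tool_pos: [0.4364, -0.17, 0.1087]
orientation: [2.132, 2.303, 0.001]
force: [0.5, -0.2, -0.9]
opening: 0.0927
```

Run:
```python
from h import *
p=robot.read_camera("wrist");crop(p,160,260,190,310,6,"pics/e2c.png");print(togo([0,0,0]))
q=robot.read_camera("side");crop(q,215,275,205,275,8,"pics/e2s.png")
```

```text
{'t': 12.02, 'pos': array([ 0.4355, -0.1695,  0.1072]), 'head': np.float64(94.41), 'd': array([ 0.2025, -0.4212,  0.1068]), 'opening': 0.093, 'force': array([-0.4458, -0.0622, -0.4104]), 'q6': np.float64(-2.128745363769761)}
```

View pics/e2c.png

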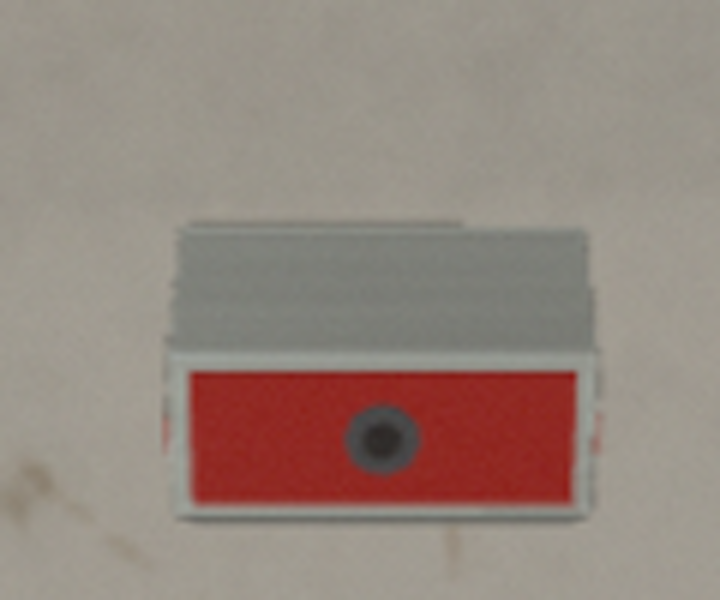

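View pics/e2s.png

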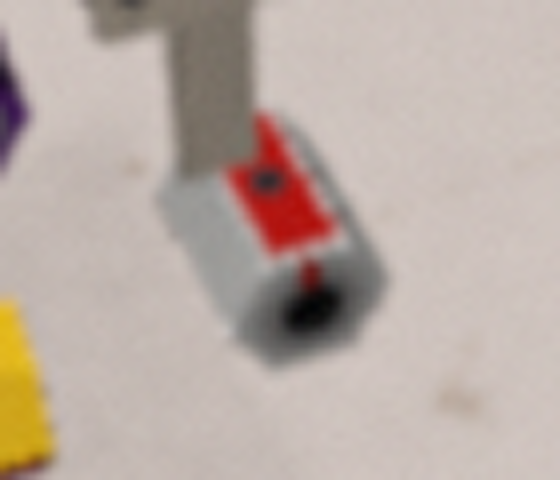

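The red flat is straight up and the part is lying on the bench. Next I'll measure it and turn the jaws across it.

Run:
```python
from h import *
p=robot.read_camera("wrist")
g=lambda r,c,z: onz(p,[160+r/6,190+c/6],z)
a=[g(351,168,.044),g(351,596,.044),g(520,178,.044),g(520,592,.044),g(440,382,.044)]
for x in a: print(x)
c=np.mean(a[:4],0);print("centre",c, np.degrees(np.arctan2(*(a[1]-a[0])[1::-1])))
q=robot.read_camera("side");t=robot.read_camera("top")
print(tri([(p,[160+440/6,190+382/6]),(q,[215+180/8,205+267/8])]))
print(pin("coupling_center",q),pin("cradle_seat",p),pin("red_flat",q))
for im in (p,q,t): cv2.imwrite("pics/f%d.png"%im["shot"],im["img"]);print(im["shot"])
```

```text
[ 0.4541 -0.1967  0.044 ]
[ 0.4494 -0.136   0.044 ]
[ 0.4806 -0.1941  0.044 ]
[ 0.4759 -0.1336  0.044 ]
[ 0.4655 -0.1653  0.044 ]
centre [ 0.465  -0.1651  0.044 ] 94.41693284139552
(array([ 0.4684, -0.1649,  0.0406]), [np.float64(0.0011955509551579756), np.float64(0.001195550955157898)])
[(0.79, array([265. , 191.6])), (0.71, array([223.2, 197.9])), (0.64, array([243.1, 239.1]))] [] [(0.83, array([237.5, 236.3])), (0.68, array([276. , 198.1])), (0.68, array([231.7, 190.1]))]
31
32
33
```

Emit:
jog_arm --commands '[-1,0,0,-0.0075,6.93,-1,0,0,-0.0075,6.93,-1,0,0,-0.0075,6.93,-1,0,0,-0.0075,6.93,-1,0,0,-0.0075,6.93,-1,0,0,-0.0075,6.93,-1,0,0,-0.0075,6.93,-1,0,0,-0.0075,6.93,-1,0,0,-0.0075,6.93,-1,0,0,-0.0075,6.93,-1,0,0,-0.0075,6.93,-1,0,0,-0.0075,6.93,-1,0,0,0,6.84,-1,0.028,-0.0379,0,0,-1,0.028,-0.0379,0,0,-1,0.028,-0.0379,0,0,-1,0.028,-0.0379,0,0,-1,0.027,-0.0377,0,0,-1,0,0,0,0,-1,0,0,0,0]'

```text
t: 14.03
tool_pos: [0.5455, 0.0096, 0.1963]
orientation: [-3.139, -0.127, 0.003]
force: [-0.2, -0.3, 0.9]
opening: 0.0934
```

Run:
```python
from h import *
robot.read_camera("wrist")
p=robot.read_camera("wrist");cv2.imwrite("pics/g1.png",p["img"]);np.save("g1E.npy",p["extrinsics"])
for n in ["cradle_seat","saddle_floor","stop_top"]: print(n,[(a,b,onz(p,b,.05)) for a,b in pin(n,p,4)])
print(togo([0.465,-.165,.15],4.4))
```

```text
cradle_seat [(0.82, array([117.7, 268.3]), array([0.5563, 0.0729, 0.05  ])), (0.61, array([115.1, 268.9]), array([0.5567, 0.0756, 0.05  ])), (0.59, array([290.3, 186.1]), array([ 0.4729, -0.1467,  0.05  ]))]
saddle_floor [(0.74, array([115.4, 265.2]), array([0.5529, 0.0749, 0.05  ]))]
stop_top [(0.56, array([ 77.7, 273.9]), array([0.5583, 0.1127, 0.05  ]))]
{'t': 14.28, 'pos': array([0.5448, 0.0063, 0.1972]), 'head': np.float64(4.32), 'd': array([-0.0925,  0.1648,  0.0473]), 'opening': 0.0929, 'force': array([-0.4246, -0.1741, -0.1467]), 'q6': np.float64(-0.15770697023248645), 'turn': [np.float64(-0.08)]}
```

View pics/g1.png

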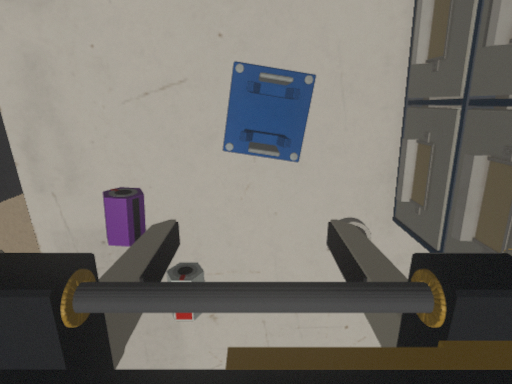

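Run:
```python
import cv2
a=cv2.imread("pics/g1.png")[55:170,210:325];cv2.imwrite("pics/g1c.png",cv2.resize(a,None,fx=5.2,fy=5.2,interpolation=cv2.INTER_CUBIC))
a=cv2.imread("pics/b1.png")[195:275,210:300];cv2.imwrite("pics/b1c.png",cv2.resize(a,None,fx=6,fy=6,interpolation=cv2.INTER_CUBIC))
```

```text
(no output)
```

View pics/g1c.png

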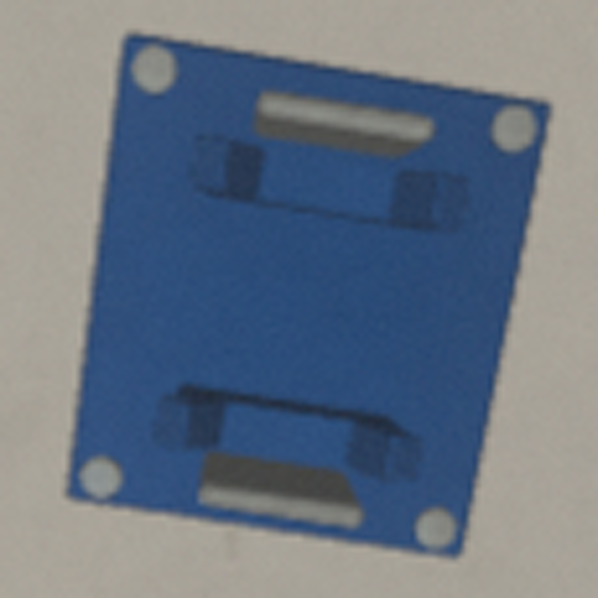

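View pics/b1c.png

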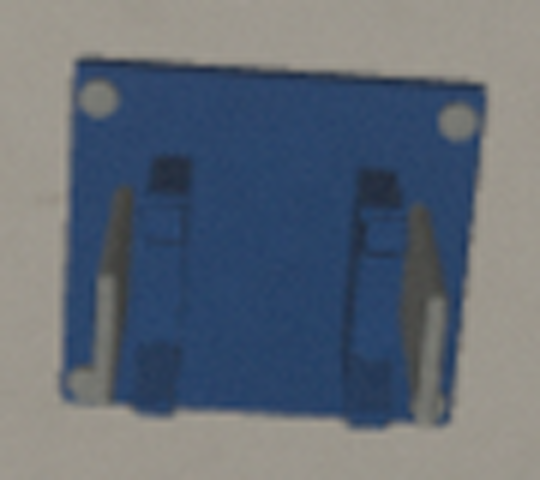

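Run:
```python
from h import *
p=robot.read_camera("wrist");p["extrinsics"]=np.load("g1E.npy")
X=np.load("camtool.npy");T2=np.eye(4);a=np.radians(90.08);T2[:3,:3]=np.array([[np.cos(a),np.sin(a),0],[np.sin(a),-np.cos(a),0],[0,0,-1]]);T2[:3,3]=[.4338,.0795,.2474]
p2=dict(p);p2["extrinsics"]=X@np.linalg.inv(T2)
g=lambda r,c:[55+r/5.2,210+c/5.2]; k=lambda r,c:[195+r/6,210+c/6]
def rep(P,cs,z):
    a=[onz(P,x,z) for x in cs]; 
    return np.array(a)
A=rep(p,[g(35,127),g(102,550),g(555,460),g(495,68)],.008);print(A[:,:2],A.mean(0))
B=rep(p2,[k(62,78),k(87,487),k(418,450),k(402,65)],.008);print(B[:,:2],B.mean(0))
for Q in (A,B):
    d=[Q[(i+1)%4]-Q[i] for i in range(4)]; print([(round(np.linalg.norm(v),4),round(np.degrees(np.arctan2(v[1],v[0])),1)) for v in d])
S=rep(p,[g(115,347),g(505,281)],.06);print("stops",S,S.mean(0),np.linalg.norm(S[0]-S[1]),np.degrees(np.arctan2(*(S[0]-S[1])[1::-1])))
S=rep(p2,[k(340,103),k(360,432)],.06);print("stopsB",S,S.mean(0),np.linalg.norm(S[0]-S[1]))
# rivets
Rv=rep(p,[g(70,154),g(130,514),g(527,436),g(478,100)],.009);print(Rv.mean(0))
# heights by triangulation, plate corners A[0](far y+,x-): b1 right top ; etc
for x,y in [(g(35,127),k(87,487)),(g(495,68),k(62,78))]: print(tri([(p,x),(p2,y)]))
q=robot.read_camera("side");crop(q,150,205,215,275,10,"pics/g1s.png")
```

```text
[[0.5143 0.1295]
 [0.6084 0.1233]
 [0.6012 0.0206]
 [0.5066 0.0276]] [0.5576 0.0753 0.008 ]
[[0.5024 0.0362]
 [0.5089 0.138 ]
 [0.6022 0.1319]
 [0.5976 0.0302]] [0.5528 0.0841 0.008 ]
[(np.float64(0.0943), np.float64(-3.8)), (np.float64(0.1029), np.float64(-94.0)), (np.float64(0.0948), np.float64(175.8)), (np.float64(0.1022), np.float64(85.7))]
[(np.float64(0.1021), np.float64(86.4)), (np.float64(0.0935), np.float64(-3.8)), (np.float64(0.1018), np.float64(-92.6)), (np.float64(0.0953), np.float64(176.4))]
stops [[0.5604 0.1127 0.06  ]
 [0.5547 0.0377 0.06  ]] [0.5575 0.0752 0.06  ] 0.07516280827945866 85.623952180279
stopsB [[0.5507 0.0457 0.06  ]
 [0.5557 0.1206 0.06  ]] [0.5532 0.0832 0.06  ] 0.07513600882423904
[0.5576 0.0748 0.009 ]
(array([ 0.5133,  0.1353, -0.0035]), [np.float64(0.004347627785270145), np.float64(0.004347627785270128)])
(array([0.5055, 0.031 , 0.0018]), [np.float64(0.004472610486522666), np.float64(0.004472610486522678)])
```

View pics/g1s.png

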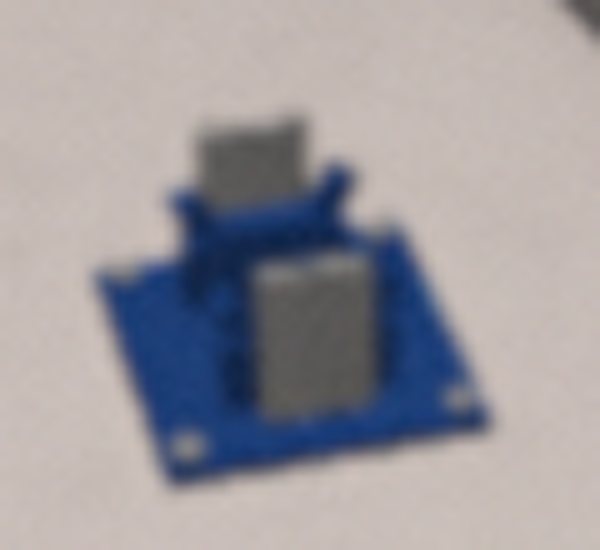

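Emit:
jog_arm --commands '[-1,-0.0185,0.033,0.0145,-0.02,-1,-0.0185,0.033,0.0145,0,-1,-0.0185,0.033,0.0145,0,-1,-0.0185,0.033,0.0145,0,-1,-0.0185,0.0328,0.0145,0,-1,0,0,0,0,-1,0,0,0,0,-1,0,0,0,0]'

```text
t: 15.05
tool_pos: [0.4659, -0.1642, 0.1252]
orientation: [-3.139, -0.119, -0.001]
force: [0.3, 0.5, 1.0]
opening: 0.0932
```

Run:
```python
from h import *
p=robot.read_camera("wrist");crop(p,100,300,140,370,3.4,"pics/g2.png")
print(togo([0.465,-.165,.0035],4.4))
q=robot.read_camera("side")
pp=dict(p);pp["extrinsics"]=np.load("g1E.npy")
print(tri([(pp,[55+505/5.2,210+281/5.2]),(q,[150+25.8,215+31.5])]))
print(tri([(pp,[55+115/5.2,210+347/5.2]),(q,[150+12.2,215+25])]))
```

```text
{'t': 15.1, 'pos': array([ 0.4664, -0.1637,  0.1256]), 'head': np.float64(4.42), 'd': array([-0.0017,  0.0011,  0.1221]), 'opening': 0.0928, 'force': array([ 0.0074, -0.5271,  0.2665]), 'q6': np.float64(-0.5188959250351808), 'turn': [np.float64(0.02)]}
(array([0.5558, 0.0375, 0.0602]), [np.float64(0.0011390451433216015), np.float64(0.0011390451433215783)])
(array([0.5611, 0.1127, 0.0584]), [np.float64(0.0006355764131698916), np.float64(0.0006355764131699723)])
```

View pics/g2.png

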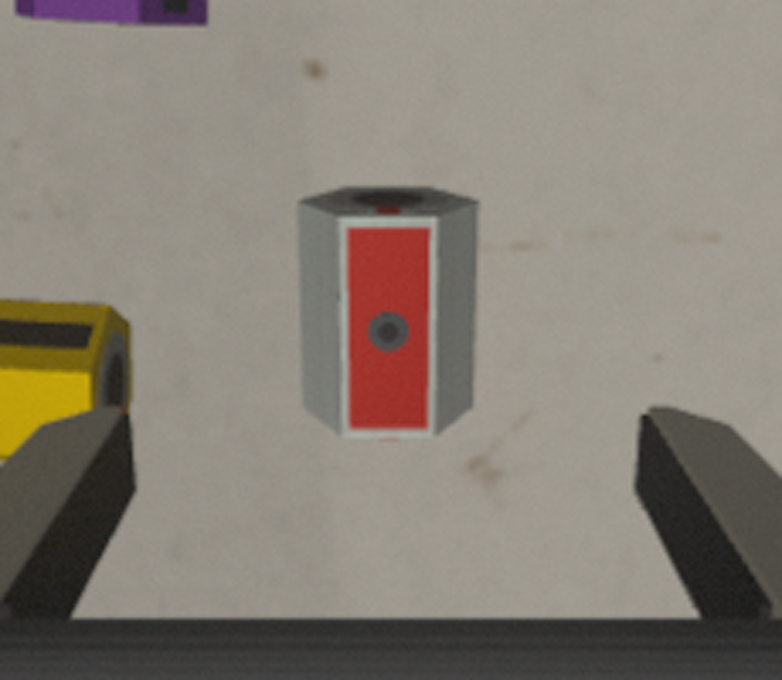

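Run:
```python
from h import *
p=robot.read_camera("wrist")
print(onz(p,[100+331/3.4,140+388/3.4],.044))
g=lambda r,c:onz(p,[100+r/3.4,140+c/3.4],.044)
c=[g(217,338),g(217,438),g(437,343),g(437,435)];print(np.array(c),np.mean(c,0))
d=c[0]-c[2];print(np.degrees(np.arctan2(d[1],d[0])))
print(togo([0.465,-.165,.0035],4.4))
```

```text
[ 0.4687 -0.1667  0.044 ]
[[ 0.4534 -0.1369  0.044 ]
 [ 0.4791 -0.1349  0.044 ]
 [ 0.4588 -0.1983  0.044 ]
 [ 0.484  -0.1964  0.044 ]] [ 0.4688 -0.1666  0.044 ]
95.01978520931638
{'t': 15.2, 'pos': array([ 0.4668, -0.1632,  0.1256]), 'head': np.float64(4.52), 'd': array([-0.0021,  0.0016,  0.1221]), 'opening': 0.0933, 'force': array([-0.2029,  0.7993,  0.2908]), 'q6': np.float64(-0.5191442002134853), 'turn': [np.float64(0.12)]}
```

Emit:
jog_arm --commands '[-0.4,0.001,0.0025,0.03,0,-0.4,0,0,0.035,0,-0.4,0,0,0.03,0,-0.4,0,0,0.018,0,-0.4,0,0,0.0085,0,-0.4,0,0,0,0,-0.4,0,0,0,0]' --grip_force 25

```text
t: 15.78
tool_pos: [0.4679, -0.1658, 0.0039]
orientation: [3.139, 0.124, 0.001]
force: [0.7, -0.2, 0.9]
opening: 0.0653
```

Run:
```python
from h import *
p=robot.read_camera("wrist");crop(p,150,320,150,360,3.7,"pics/h1.png")
print(togo([0.468,-.166,.0035],4.4))
```

```text
{'t': 15.83, 'pos': array([ 0.4682, -0.1661,  0.0044]), 'head': np.float64(4.51), 'd': array([-0.0002, -0.0002,  0.0009]), 'opening': 0.0649, 'force': array([-0.3195,  0.0139,  0.3763]), 'q6': np.float64(-0.5229419533900163), 'turn': [np.float64(0.11)]}
```

View pics/h1.png

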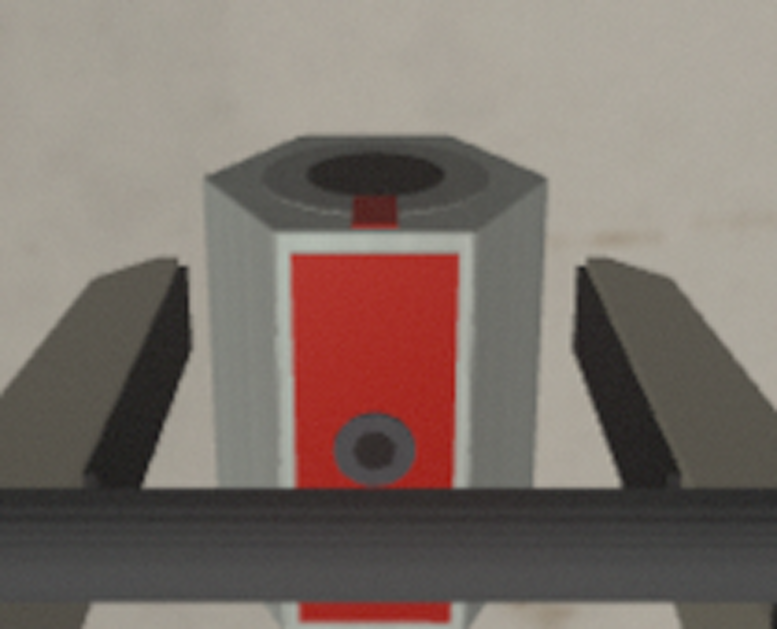

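Emit:
jog_arm --commands '[1,0,0,0,0,1,0,0,0,0,1,0,0,0,0,1,0,0,0,0,1,0,0,0,0,1,0,0,-0.01,0,1,0,0,-0.02,0,1,0,0,-0.025,0,1,0,0,-0.025,0,1,0,0,-0.02,0,1,0,0,0,0]' --grip_force 25

```text
t: 16.75
tool_pos: [0.4697, -0.1676, 0.1084]
orientation: [3.136, 0.122, 0.01]
force: [0.6, 0.5, -1.9]
opening: 0.0495
```

Run:
```python
from h import *
p=robot.read_camera("wrist");crop(p,150,320,150,360,3.7,"pics/h2.png")
print(togo([0.5575,0.0751,.1035],-4.3))
q=robot.read_camera("side");crop(q,185,265,185,285,7,"pics/h2s.png")
```

```text
{'t': 16.8, 'pos': array([ 0.4687, -0.1672,  0.1059]), 'head': np.float64(4.44), 'd': array([ 0.1073, -0.2347,  0.0023]), 'opening': 0.0493, 'force': array([-0.1118, -0.0914, -2.9253]), 'q6': np.float64(-0.5230811480083977), 'turn': [np.float64(8.74)]}
```

View pics/h2.png

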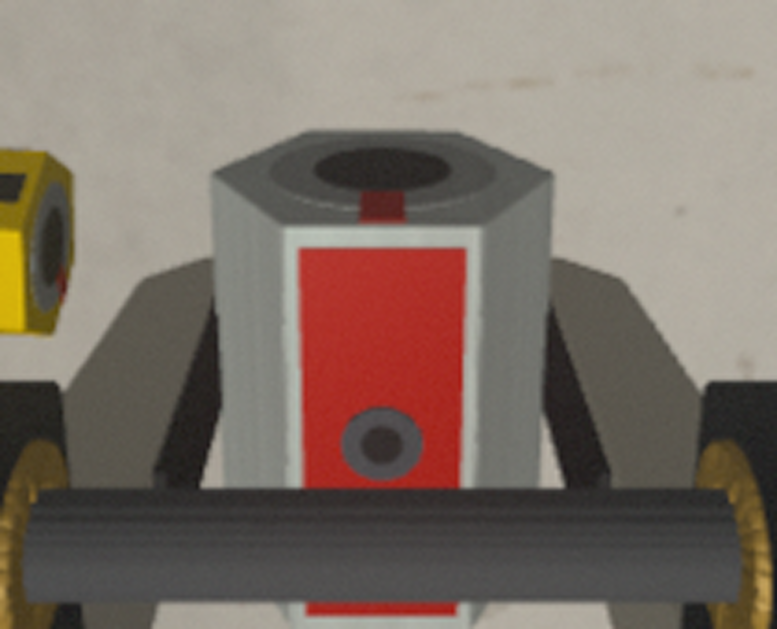

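View pics/h2s.png

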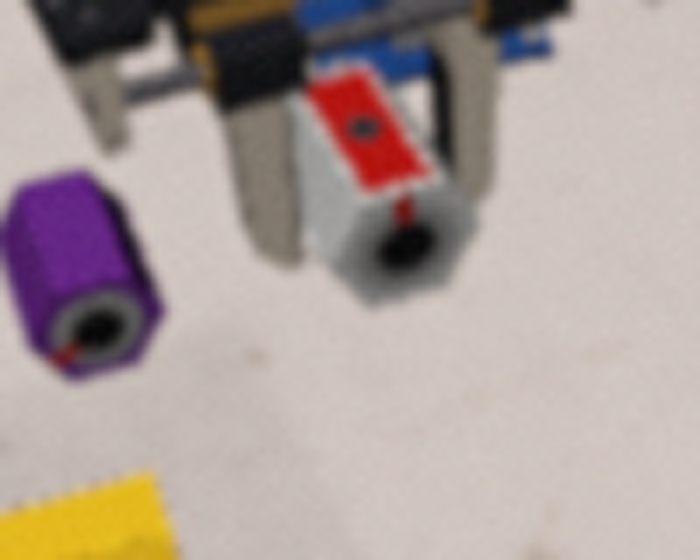

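Run:
```python
from h import *
p=robot.read_camera("wrist");s=robot.read_state();T=R.from_rotvec(s["orientation"]).as_matrix()
z=s["tool_pos"][2]+.0405
f=lambda r,c,zz=z:T.T@(onz(p,[150+r/3.7,150+c/3.7],zz)-s["tool_pos"])
print("screw",f(443,382)); a,b,c,d=f(228,282),f(228,483),f(622,290),f(622,473)
print(a,b,c,d,(a+b)/2-(c+d)/2,np.mean([a,b,c,d],0))
print(s["tool_pos"],np.degrees(np.arctan2(T[1,0],T[0,0])))
```

```text
screw [ 0.0016  0.0022 -0.0405]
[-0.0112 -0.0291 -0.0405] [ 0.0145 -0.0291 -0.0405] [-0.0116  0.0315 -0.0405] [ 0.0147  0.0315 -0.0405] [ 0.0001 -0.0605  0.    ] [ 0.0016  0.0012 -0.0405]
[ 0.4664 -0.1661  0.1024] 4.438016845735382
```

Run:
```python
from h import *
p=robot.read_camera("wrist");pp=dict(p);pp["extrinsics"]=np.load("g1E.npy")
for rc in [(60,412),(200,398),(250,440)]: print(onz(pp,rc,0))
print(togo([.556,.0767,.105],-4.3))
```

```text
[0.7188 0.1486 0.    ]
[ 0.7404 -0.0215  0.    ]
[ 0.8151 -0.0895  0.    ]
{'t': 16.95, 'pos': array([ 0.4659, -0.1658,  0.1016]), 'head': np.float64(4.44), 'd': array([ 0.1086, -0.2348, -0.0034]), 'opening': 0.0494, 'force': array([-1.1278,  0.1239, -2.822 ]), 'q6': np.float64(-0.5230604769882764), 'turn': [np.float64(8.74)]}
```

Emit:
jog_arm --commands '[1,0,0,-0.004,4.37,1,0,0,0,4.37,1,0.00895,-0.0311,0,0,1,0.00895,-0.0311,0,0,1,0.00895,-0.0311,0,0,1,0.00895,-0.0311,0,0,1,0.00895,-0.0311,0,0,1,0.00895,-0.0311,0,0,1,0.00895,-0.0311,0,0,1,0.00895,-0.0309,0,0,1,0,0,0,0,1,0,0,0,0,1,0,0,0,0]'

```text
t: 18.03
tool_pos: [0.5556, 0.0761, 0.1052]
orientation: [3.139, -0.116, -0.005]
force: [-0.1, -0.5, -2.2]
opening: 0.0493
```

Run:
```python
from h import *
robot.read_camera("wrist")
p=robot.read_camera("wrist");crop(p,110,320,130,380,3.1,"pics/i1.png")
print(togo([.556,.0767,.105],-4.3))
q=robot.read_camera("side");crop(q,130,200,205,285,8,"pics/i1s.png")
t=robot.read_camera("top");crop(t,165,215,170,230,10,"pics/i1t.png")
np.save("i1E.npy",p["extrinsics"])
```

```text
{'t': 18.13, 'pos': array([0.556 , 0.0753, 0.1061]), 'head': np.float64(-4.35), 'd': array([-0.0001, -0.0014,  0.0011]), 'opening': 0.0492, 'force': array([ 0.9913, -0.4143, -2.9317]), 'q6': np.float64(0.11944782908631271), 'turn': [np.float64(-0.05)]}
```

View pics/i1.png

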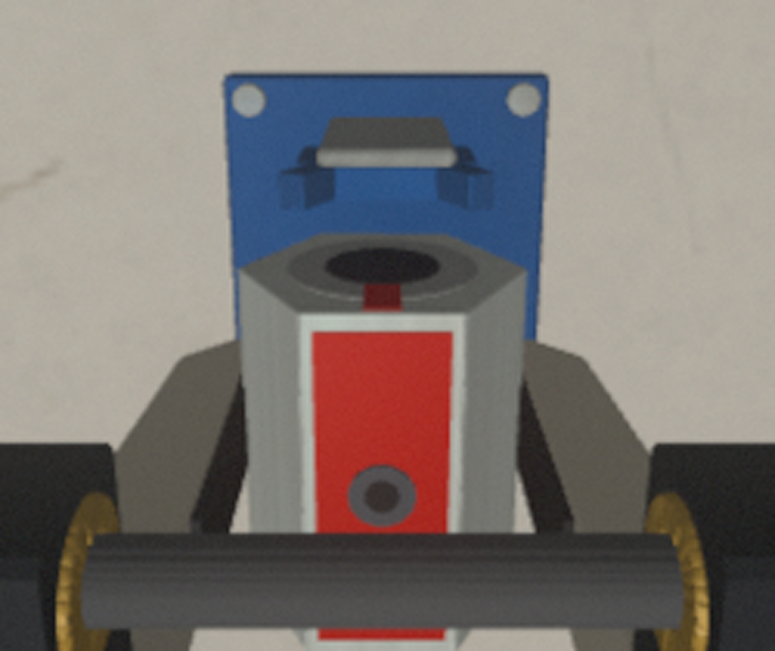

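View pics/i1s.png

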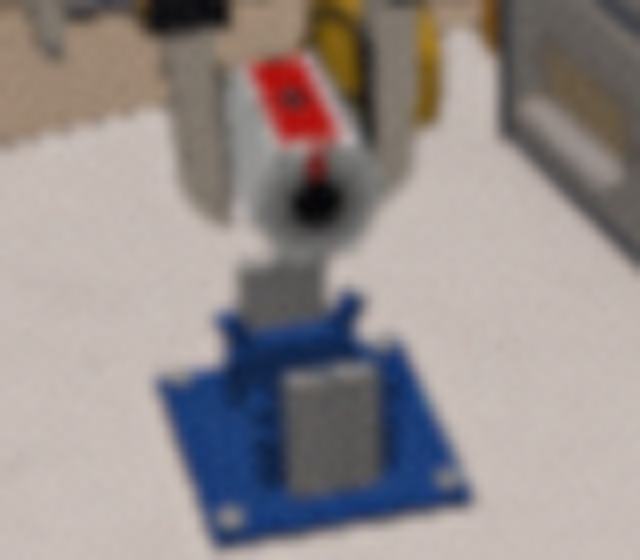

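Run:
```python
from h import *
p=robot.read_camera("wrist");s=robot.read_state();T=R.from_rotvec(s["orientation"]).as_matrix()
pp=dict(p);pp["extrinsics"]=np.load("i1E.npy")
f=lambda r,c,zz:T.T@(onz(pp,[110+r/3.1,130+c/3.1],zz)-s["tool_pos"])
z=s["tool_pos"][2]+.0405
print(s["tool_pos"],"screw",f(496,382,z),"far edge mid",(f(314,300,z)+f(314,467,z))/2)
l,r=f(76,226,.008),f(76,547,.008);print("plate far",l,r,(l+r)/2,"heading err",np.degrees(np.arctan2((r-l)[1],(r-l)[0])))
l,r=f(158,317,.06),f(158,458,.06);print("stop top",l,r,(l+r)/2)
```

```text
[0.5567 0.0753 0.107 ] screw [-0.0002 -0.0002 -0.0405] far edge mid [-0.0001 -0.0311 -0.0405]
plate far [-0.0462 -0.0513  0.099 ] [ 0.0476 -0.0515  0.099 ] [ 0.0007 -0.0514  0.099 ] heading err -0.10562702744518174
stop top [-0.0161 -0.0373  0.047 ] [ 0.0178 -0.0374  0.047 ] [ 0.0008 -0.0374  0.047 ]
```

Emit:
jog_arm --commands '[1,0.001,0.0004,0.015,0,1,0,0,0.02,0,1,0,0,0.01,0,1,0,0,0.006,0,1,0,0,0.005,0,1,0,0,0.004,0,1,0,0,0.003,0,1,0,0,0,0,1,0,0,0,0]'

```text
t: 19.03
tool_pos: [0.5583, 0.0758, 0.0447]
orientation: [-3.139, 0.118, -0.001]
force: [0.0, -0.7, -3.1]
opening: 0.0494
```

Run:
```python
from h import *
p=robot.read_camera("wrist");crop(p,110,320,130,380,3.1,"pics/j1.png")
print(togo([.556,.0767,.0375],-4.3))
q=robot.read_camera("side");crop(q,130,200,205,285,8,"pics/j1s.png")
```

```text
{'t': 19.08, 'pos': array([0.5584, 0.0758, 0.0448]), 'head': np.float64(-4.29), 'd': array([-0.0025, -0.0007,  0.0073]), 'opening': 0.0493, 'force': array([ 0.6115, -0.3928, -2.7919]), 'q6': np.float64(0.11889992263451413), 'turn': [np.float64(0.01)]}
```

View pics/j1.png

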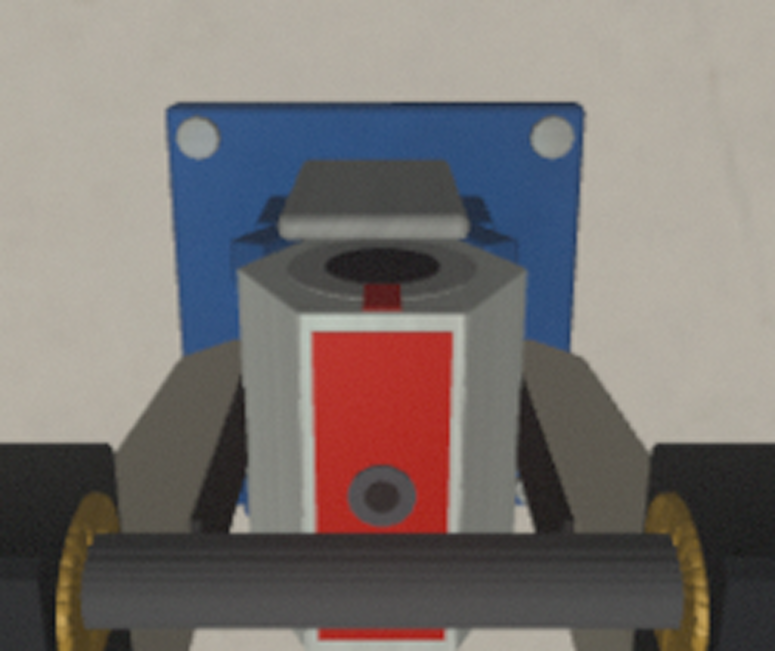

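View pics/j1s.png

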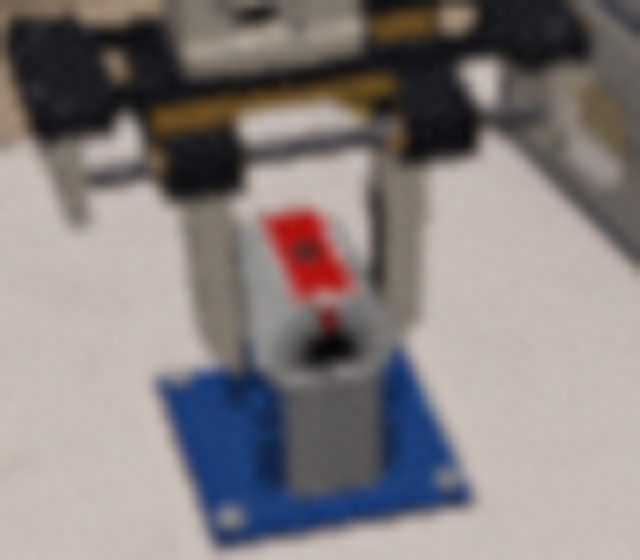

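Run:
```python
from h import *
p=robot.read_camera("wrist");s=robot.read_state();T=R.from_rotvec(s["orientation"]).as_matrix()
f=lambda r,c,zz:T.T@(onz(p,[110+r/3.1,130+c/3.1],zz)-s["tool_pos"])
z=s["tool_pos"][2]+.0405
print(s["tool_pos"],"screw",f(496,382,z))
l,r=f(104,168,.008),f(104,582,.008);print("plate far",l,r,(l+r)/2)
l,r=f(230,280,.06),f(230,469,.06);print("stop top",l,r,(l+r)/2)
```

```text
[0.5584 0.0759 0.0449] screw [ 0.0007  0.0009 -0.0405]
plate far [-0.0479 -0.0513  0.0368] [ 0.0461 -0.0513  0.0369] [-0.0009 -0.0513  0.0369]
stop top [-0.0173 -0.0363 -0.0152] [ 0.016  -0.0363 -0.0151] [-0.0007 -0.0363 -0.0151]
```

Emit:
jog_arm --commands '[1,-0.0013,0,0,0,1,0,0,0.0025,0,1,0,0,0.0025,0,1,0,0,0.0015,0,1,0,0,0.0008,0,1,0,0,0,0,1,0,0,0,0]'

```text
t: 19.77
tool_pos: [0.5567, 0.0759, 0.0381]
orientation: [3.139, -0.118, -0.0]
force: [-7.2, -1.7, 10.9]
opening: 0.0489
```

Run:
```python
from h import *
print(togo([.556,.0767,.0375],-4.3))
```

```text
{'t': 19.77, 'pos': array([0.5567, 0.0759, 0.0381]), 'head': np.float64(-4.29), 'd': array([-0.0007, -0.0008,  0.0006]), 'opening': 0.0489, 'force': array([-7.1564, -1.694 , 10.8858]), 'q6': np.float64(0.11919423663732197), 'turn': [np.float64(0.01)]}
```

It's in contact at about seat height. I'll ease it sideways a touch, then release.

Emit:
jog_arm --commands '[1,-0.0007,0,0,0,1,0,0,0,0,-0.5,0,0,0,0,-0.5,0,0,0,0,-0.5,0,0,0,0,-0.5,0,0,0,0]'

```text
t: 20.27
tool_pos: [0.5559, 0.0759, 0.0368]
orientation: [-3.139, 0.118, 0.0]
force: [-0.1, 0.3, -0.3]
opening: 0.0684
```

Run:
```python
from h import *
print(togo([.556,.0767,.0375],-4.3))
p=robot.read_camera("wrist");crop(p,110,320,130,380,3.1,"pics/k1.png")
q=robot.read_camera("side");crop(q,130,200,205,285,8,"pics/k1s.png")
```

```text
{'t': 20.27, 'pos': array([0.5559, 0.0759, 0.0368]), 'head': np.float64(-4.3), 'd': array([ 0.    , -0.0008, -0.0007]), 'opening': 0.0684, 'force': array([-0.1265,  0.2985, -0.2815]), 'q6': np.float64(0.11936298681923287), 'turn': [np.float64(0.0)]}
```

View pics/k1.png

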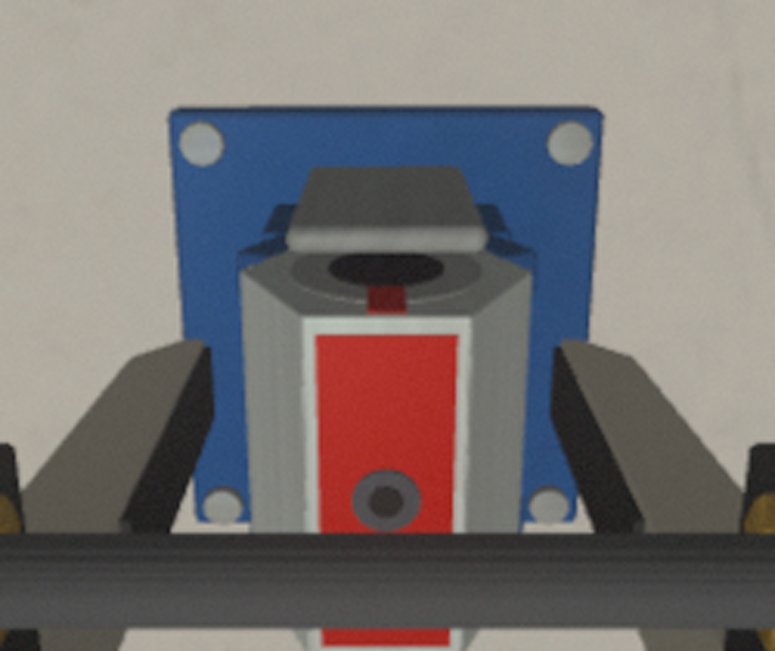

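View pics/k1s.png

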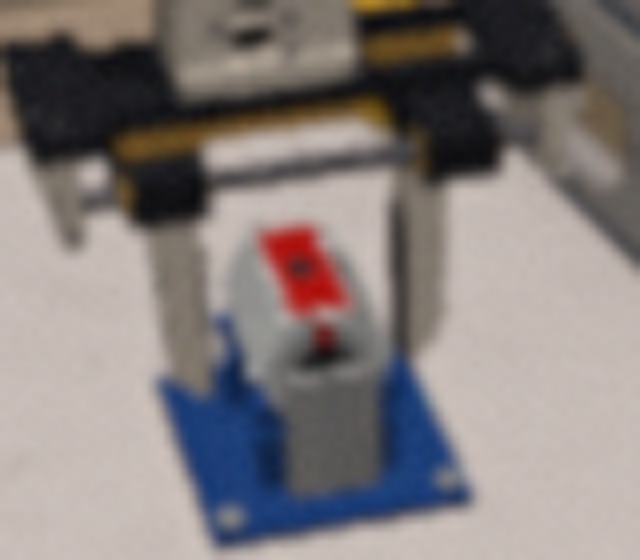

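Emit:
jog_arm --commands '[-0.5,0,0,-0.01,0,-0.5,0,0,-0.02,0,-0.5,0,0,-0.035,0,-0.5,0,0,-0.035,0,-0.5,0,0,-0.035,0,-0.5,0,0.03,-0.03,0,-0.5,0,0.03,0,0,-0.5,0,0,0,0,-0.5,0,0,0,0,-0.5,0,0,0,0]'

```text
t: 21.2
tool_pos: [0.5512, 0.0169, 0.2012]
orientation: [-3.139, 0.119, 0.001]
force: [-0.4, -0.3, -0.8]
opening: 0.0699
```

Run:
```python
from h import *
p=robot.read_camera("wrist");crop(p,60,200,170,340,4.4,"pics/l1.png");np.save("l1E.npy",p["extrinsics"])
q=robot.read_camera("side");crop(q,140,205,210,285,8,"pics/l1s.png");cv2.imwrite("pics/l1sf.png",q["img"])
print(togo([0,0,0]))
```

```text
{'t': 21.3, 'pos': array([0.551 , 0.0175, 0.2006]), 'head': np.float64(-4.26), 'd': array([-0.5478,  0.0584,  0.2014]), 'opening': 0.0696, 'force': array([ 1.0115,  0.2991, -0.0111]), 'q6': np.float64(0.012784426464532275)}
```

View pics/l1.png

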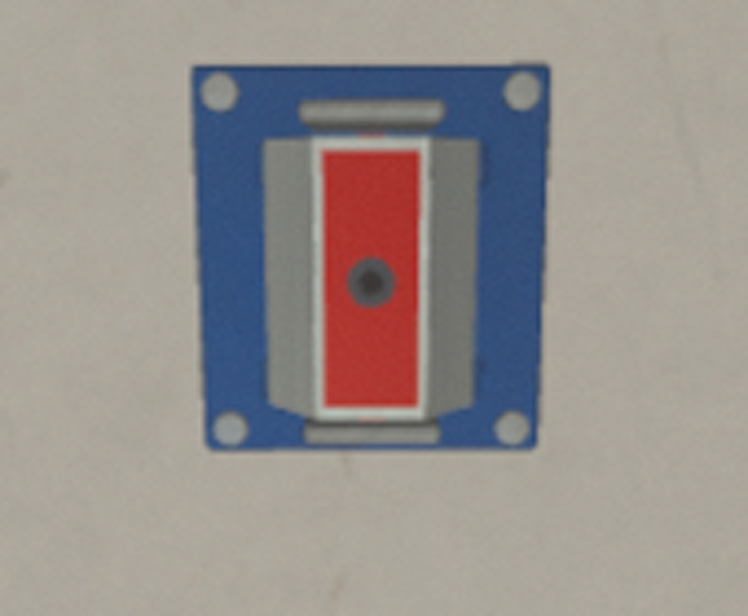

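View pics/l1s.png

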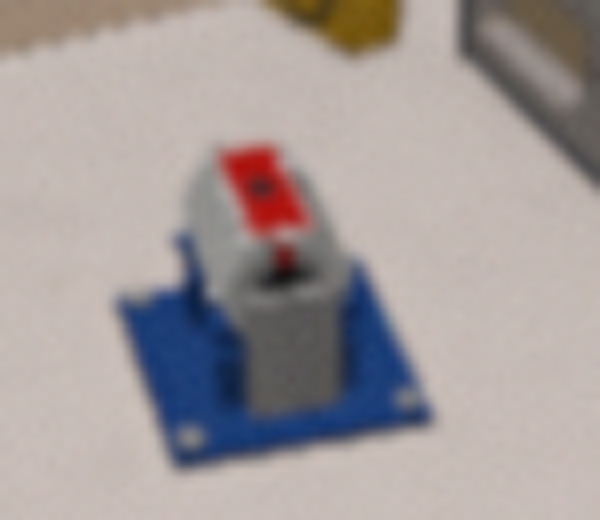

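View pics/l1sf.png

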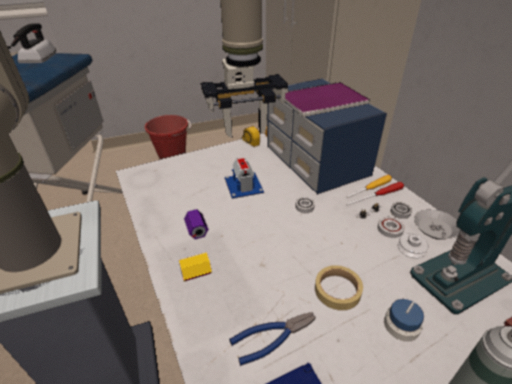

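Run:
```python
from h import *
p=robot.read_camera("wrist");q=robot.read_camera("side")
pp=dict(p);pp["extrinsics"]=np.load("l1E.npy")
g=lambda r,c:[60+r/4.4,170+c/4.4]
print(tri([(pp,g(283,371)),(q,[140+187/8,210+262/8])]))
print("screw@.078",onz(pp,g(283,371),.078),"stops mid",(onz(pp,g(112,372),.06)+onz(pp,g(434,372),.06))/2)
c=[onz(pp,g(*x),.078) for x in [(135,312),(135,434),(418,316),(418,427)]];print("len",np.linalg.norm(c[0]-c[2]),"w",np.linalg.norm(c[0]-c[1]),np.linalg.norm(c[2]-c[3]))
c=[onz(pp,g(*x),.008) for x in [(67,193),(66,550),(449,207),(449,537)]];print("plate",np.mean(c,0))
```

```text
(array([0.558 , 0.0748, 0.0779]), [np.float64(0.0008097047396142314), np.float64(0.0008097047396144395)])
screw@.078 [0.5572 0.0751 0.078 ] stops mid [0.5575 0.0748 0.06  ]
len 0.06185637061229479 w 0.026422242445887995 0.025558567489673733
plate [0.5576 0.0748 0.008 ]
```

The red flat triangulates to 77.9 mm, against 78 mm for fully home, and the centre is within 0.5 mm of the seat. I'm handing it in.

Run:
```python
from h import *
print(robot.close_job())
```

```text
the job is handed in; nothing more can be done
None
```

The coupling is lying fully home in the blue cradle with its red flat straight up, and I've handed the job in at about 21 s of the 70 s allowed.

**What I did:**
- **Tipping:** I tipped the coupling twice by 60° on the bench. Each time I pinched it lightly by its end faces near one edge and let it swing, then released it. It lay flat with the red flat up before I took it again.
- **Placing:** I re-gripped it by its sides, lined it up with the cradle, lowered it in and backed the gripper away.

**Last checks:**
- **Height:** the grub screw triangulated at 77.9 mm from the wrist and side views; fully home is 78 mm.
- **Position:** the coupling's centre was within about 0.5 mm of the middle of the cradle's stops and base plate. It lay along the cradle with the gripper well clear.
- **Other objects:** in the last side view, the tape, bearing, pliers and the purple and yellow look-alikes appeared unmoved. I judged that by eye and did not measure it.

**What went wrong or disagreed:**
- The first pinch, at 6 N and then 3 N, held the coupling rigid, so it did not tip. I set it back down and pinched further out.
- An early wrist measurement of the cradle was about 5–9 mm off, probably because the arm was still settling. I used a later one that agreed with the side view.
- Height estimates from my first view pairs (wrist and top, then two wrist views) were poor, so I used the wrist and side cameras instead.

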